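# Roll the praline carton out of the guard hood to the end stop and pack it

### The job

Draw the chocolate carton out from under the guard hood, keeping the arm and gripper clear of the hood, and roll it along the rollers, without lifting it, until it pushes the orange sprung end stop clearly in, but not to the end of its travel; hold it pressed there for a moment. Then lift the carton off the rollers, keeping it level, and set it down gently and flat inside the rim of the empty white tray. Do not disturb the carton already packed in the other tray.

Things in the scene. Friction and masses are not known exactly. Their poses are not given: they have to be found in the camera images.
- track: Fixed level track of free-turning steel rollers (24 mm diameter, 36 mm apart, tops 62 mm high) between side rails (inner faces 58 mm either side of the centre line, tops 64 mm high). Origin: table level, on the centre line, below the hood's mouth. x axis along the track from the hood to the end stop, z up. It runs from x = -250 to +410 mm. The end stop stands near its far end.
- hood_mouth (a point): Middle of the guard hood's mouth, lower edge of its white front board, 158 mm high; axes as the track's. The hood covers the track from here backwards (-x): clear roof 158 mm high, walls 80 mm either side. The board is 60 mm tall; a clear visor 25 mm deep juts forward (+x) from its top, 214 to 218 mm high. An upright gripper has no room: lean the tool 30 to 45 deg, fingers pointing at the hood.
- carton: The carton to be packed: closed dark-brown box with cream bands, 140 (x) x 56 (y) x 56 mm (z), 0.2 to 0.42 kg, origin at its centre (half-way up, 28 mm above its underside). It starts on the rollers, its long x axis roughly along the track, about 14 to 26 mm of its front end sticking out of the hood and the rest under the roof.
- buffer (a joint): How far the end stop's orange plate is pushed in along the track, m: 0 relaxed, 0.018 end of travel. Damped spring: 2.4 N to start, then 0.6 N per mm. Relaxed, its face is 255 to 340 mm from the hood's mouth; that place is not measured: feel for it or look. Plate 44 mm wide, 72 to 106 mm high; a cross bar and posts 35 to 60 mm behind its face, up to 102 mm high.
- tray: The empty tray: flat white tray 176 (x) x 92 (y) mm, floor 5 mm above the table, rim 8 mm wide whose top is 13 mm above the table, inside 160 (x) x 76 (y) mm. Fixed. Origin: centre of its underside, on the table. A carton belongs inside it with its long axis along the tray's x axis (either way round).
- carton_packed: A second carton, same size and look as the first, already packed in the other, identical white tray beside the empty one. Origin at its centre. Leave it alone.
There are look-alikes about, which are no part of the job. Leave any purple or yellow look-alike of the tray alone.

How it is judged (in metres and radians):
On the way, in this order (a step that is already met when the one before it is completed fails the run):
1. the carton, resting on the rollers, holds the end stop pushed in by more than 3 mm for 0.2 s (value of joint buffer above 0.003 m and contact force between carton and buffer above 1 N and z of carton in the frame of track below 0.096 m), for 0.2 s.
2. the carton is lifted at least 30 mm off the rollers (z of carton in the frame of track above 0.12 m), for 0.1 s.
At the end, for the whole second after the job is handed in: The carton lies flat, upright and at rest on the floor of the empty tray, inside its rim (centre within 16 mm of the tray's centre along both axes, underside within 3 mm of the floor, tilt under 0.06 rad), and is let go (x of carton in the frame of tray between -0.016 and 0.016 m and y of carton in the frame of tray between -0.016 and 0.016 m and z of carton in the frame of tray below 0.036 m and angle between carton's own z axis and vertical below 0.06 rad and angle between the x axis of carton and the x axis of tray, either way round below 0.3 rad and linear speed of carton below 0.02 m/s); the robot touches nothing.
It fails at once if the carton is lifted more than 15 mm off the rollers before it has been rolled to the end stop's part of the track (z of carton in the frame of track above 0.105 m and x of carton in the frame of track below 0.15 m and y of carton in the frame of track between -0.06 and 0.06 m).
It fails at once if the end stop is pushed to the end of its travel (over 16 mm) (value of joint buffer above 0.016 m).
It fails at once if the carton is tipped more than 0.5 rad from level, or dropped into the tray or rammed down on it (faster than 0.4 m/s within 30 mm of its floor) (angle between carton's own z axis and vertical above 0.5 rad or (linear speed of carton above 0.4 m/s and z of carton in the frame of tray below 0.063 m and horizontal distance between carton and tray below 0.06 m)).
It fails at once if the packed carton is moved more than 10 mm (distance of carton_packed from where it was at the start of the episode above 0.01 m).
It fails at once if the arm or the gripper's body bumps the hood or the track (over 10 N) (contact force between the arm and track above 10 N).
It also fails if it takes over 72 s, if anything falls off the work surface, if the arm or the gripper's body presses on something with over 40 N, if the wrist force passes 120 N, or if a joint passes its speed limit or range.

### The arm

A 6-joint arm with a two-finger parallel gripper is mounted at the origin on the work surface. World frame = base frame: x ahead of the robot, y to its left, z up, the work surface at z = 0. Lengths are in mm, angles in rad, forces in N, time in s.
With the tool pointing down it reaches from about 300 to 1000 mm from the base axis. Payload 5.1 kg.
Tool frame: the origin (TCP) lies between the finger pads; the fingertips stand finger_overhang ahead of it and the grasp point (between the pads) lies 11 mm behind it (finger_overhang is the distance from the TCP to the fingertips, in mm); z points along the fingers, y is the direction in which the jaws open and shut (so a half turn about z gives the same grasp; the last joint's range is limited). The gripper opens to 95 mm and grips with 3 to 60 N. Pads are 20 mm wide; open, the fingers measure 119 mm over their backs; the gripper's body (75 mm by 180 mm) begins 59 mm behind the grasp point.
Start: joints at [1.109, 0.124, 1.65, -0, 1.367, -0.083], TCP at [240.393, 603.9, 201.656] pointing down, gripper open.
Joint ranges: [-2.61, 2.61], [-1.02, 2.33], [0.03, 2.71], [-1.35, 4.49], [0.32, 2.68], [-2.91, 2.91]. Speed limits (rad/s): [2.57, 2.57, 3.14, 3.14, 3.14, 3.14].

### API

Orientations are given as a unit quaternion [x, y, z, w].
In Python, from plant import * gives the robot as it stands. The module is installed in compiled form; this text tells all that it offers.
- The arm moves only by the shell command python3 -m crank 'ROWS'. ROWS is JSON, one flat list of numbers, 7 for each row, row after row: the opening, from -1 (shut) to 1 (fully open), then the shift along the tool's x, y, z in m, then the turn, a rotation vector about the tool's x, y, z in rad. In form: [grip, x, y, z, ax, ay, az, grip, x, y, z, ax, ay, az, ...]. A call has 1 to 8 rows; each row shifts and turns the pose as measured when the row begins, along the tool's axes as they then stand; what a row does not reach is not made up. A row lasts 1/12 s, in which the tool goes at most 41.7 mm and 7.16 degrees, less where a joint would pass 70% of its speed; a pose out of reach is approached as far as the arm can. A call with a gripper value outside its range is refused whole. The fingers move at their own pace and stop on an object; the grip force is fixed at half the most. Time passes only in rows, so rows that do not move let the fingers close. It gives the time, the measured TCP pose, the force and the opening at its end, in the units of the state.
- state(): the state, without advancing time (a new reading comes with each control period).
- capture(name): name is "side" or "top"; returns a dict with "pixels" (480x640x3 uint8, red, green, blue), "range_z" (480x640 float32, mm along the optical axis (not along the pixel's ray), 0 where there is no reading), "K" (3x3 intrinsics, pixels), "extrinsics" (4x4, takes a point from world to camera coordinates). Camera axes: x right, y up, looking along -z (the intrinsics and any distortion apply to the point x, -y, -z); pixel columns grow to the right and rows downward; lengths in mm; the calibration is good to about 2 mm. A picture is of the moment at which its call begins.
- sign_off(): hands the job in, once; it reports no verdict.
The state is a dict: "t": time; "q": joint angles; "dq": joint speeds; "joint_torque": joint torques, N m; "tool_pos": TCP position; "tcp_rot": TCP orientation; "force": force on the tool from outside, world axes, zero at the start; "torque": the same for the moment, N m; "gripper_width": finger opening in mm.
Only numpy, scipy, OpenCV 4.12 (cv2) and the standard library are available. Lean on these libraries where they do the work, as an engineer would, in place of code of your own. Each camera call takes 0.05 s, during which the arm holds its last target.

## Working session

There is one attempt and no reset: what is moved stays moved. The work goes in short steps, Python scripts to look and compute and a shell command to move; the robot and the scene stay as the last step left them, time stands still between calls to the robot, and variables do not carry over. Pictures are saved under pics/ and viewed, and the job is handed in when it is done.

```bash
mkdir -p pics; ls
python3 - <<'E'
from plant import *
import cv2,numpy as np
s=state()
print(s)
for n in("side","top"):
    c=capture(n)
    cv2.imwrite(f"pics/{n}0.png",c["pixels"][:,:,::-1])
    np.savez(f"pics/{n}0.npz",**c)
    print(n,c["K"],c["extrinsics"],c.keys())
E
```

```text
pics
{'t': 0.0, 'q': array([ 1.10943380e+00,  1.24541568e-01,  1.65169803e+00, -5.61545145e-06,
        1.36747342e+00, -8.25800477e-02]), 'dq': array([-0.00015225,  0.00068001, -0.00072752,  0.00096833, -0.00182703,
       -0.00050334]), 'joint_torque': array([-7.19419786e-04, -4.17613971e+01, -3.59925234e+01,  7.73139833e-02,
        4.93068038e-02, -1.85426825e-04]), 'tool_pos': array([240.07738478, 603.31040334, 200.34927374]), 'tcp_rot': array([ 1.88260389e-01,  9.82118578e-01, -1.02194954e-03, -2.82148699e-04]), 'force': array([-0.33952645, -0.35067363, -0.13049558]), 'torque': array([-0.00946379, -0.01449931, -0.03180809]), 'gripper_width': 94.98443059876148}
side [[601.91539736   0.         316.06131973]
 [  0.         601.91539736 237.7412795 ]
 [  0.           0.           1.        ]] [[ 6.73930366e-01 -7.38767502e-01  6.35913224e-03 -4.35913776e+02]
 [ 5.38736006e-01  4.97308001e-01  6.80035490e-01 -2.94877995e+02]
 [-5.05550568e-01 -4.54870674e-01  7.33151617e-01 -1.13879561e+03]
 [ 0.00000000e+00  0.00000000e+00  0.00000000e+00  1.00000000e+00]] dict_keys(['pixels', 'range_z', 'K', 'extrinsics'])
top [[448.36853661   0.         320.62349959]
 [  0.         448.36853661 229.83115616]
 [  0.           0.           1.        ]] [[ 2.91651926e-02 -9.99550114e-01  6.99727388e-03 -1.46265527e+02]
 [ 9.82102109e-01  2.99578287e-02  1.85951541e-01 -5.07988608e+02]
 [-1.86077507e-01  1.44872494e-03  9.82534001e-01 -8.17075297e+02]
 [ 0.00000000e+00  0.00000000e+00  0.00000000e+00  1.00000000e+00]] dict_keys(['pixels', 'range_z', 'K', 'extrinsics'])
```

View pics/side0.png

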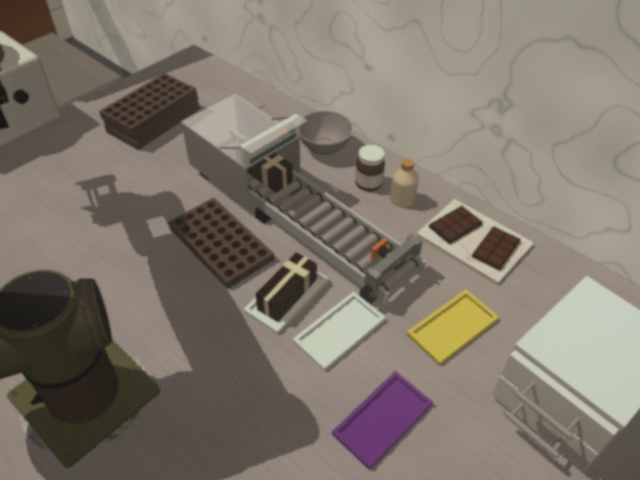

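View pics/top0.png

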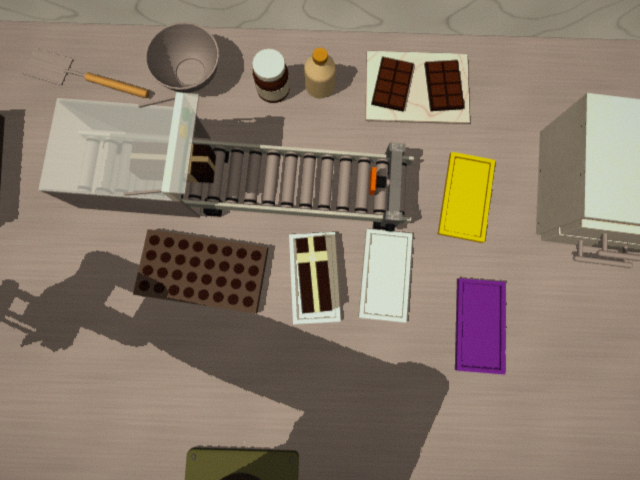

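```bash
cat > h.py <<'E'
import numpy as np,cv2
def load(n): return dict(np.load(f"pics/{n}.npz"))
def proj(c,P):
    P=np.atleast_2d(P).astype(float); E=c["extrinsics"]; p=P@E[:3,:3].T+E[:3,3]
    p=p*[1,-1,-1]; u=p@c["K"].T; return u[:,:2]/u[:,2:]
def ray(c,uv):
    uv=np.atleast_2d(uv).astype(float); E=c["extrinsics"]; R=E[:3,:3]
    d=np.c_[uv,np.ones(len(uv))]@np.linalg.inv(c["K"]).T*[1,-1,-1]
    return -R.T@E[:3,3], d@R
def onz(c,uv,z):
    o,d=ray(c,uv); return o+d*((z-o[2])/d[:,2])[:,None]
def cloud(c):
    h,w=c["range_z"].shape; v,u=np.mgrid[:h,:w]
    o,d=ray(c,np.c_[u.ravel(),v.ravel()]); 
    return (o+d*c["range_z"].reshape(-1,1)).reshape(h,w,3)
E
python3 - <<'E'
from h import *
for n in("top0","side0"):
    c=load(n); W=cloud(c); np.set_printoptions(precision=1,suppress=True)
    print(n,proj(c,[[0,0,0],[240,603,200]]), (c["range_z"]==0).sum())
    pts={"top0":[(386,275),(355,275),(310,250),(375,180),(395,180),(200,160),(185,150),(300,217),(300,153),(270,180),(430,275)],
     "side0":[(340,330),(290,285),(380,248),(275,172),(262,150),(320,400)]}[n]
    for p in pts: print(p,W[p[1],p[0]])
    hsv=cv2.cvtColor(c["pixels"],cv2.COLOR_RGB2HSV)
    m=cv2.inRange(hsv,(3,150,120),(14,255,255)); nn,l,st,ce=cv2.connectedComponentsWithStats(m)
    for i in range(1,nn):
        if st[i,4]>20: print("orange",st[i],ce[i],np.median(W[l==i],axis=0))
    # crops
    if n=="top0": cr=c["pixels"][80:340,30:430]; s=2
    else: cr=c["pixels"][80:380,170:470]; s=2
    cv2.imwrite(f"pics/{n}crop.png",cv2.resize(cr,None,fx=s,fy=s,interpolation=cv2.INTER_CUBIC)[:,:,::-1])
E
```

```text
top0 [[ 240.4  508.6]
 [-179.2  376.3]] 1218
(386, 275) [ 432.9 -264.2    3.5]
(355, 275) [ 431.3 -202.6    0.6]
(310, 250) [ 470.2 -112.2   62.9]
(375, 180) [ 597.1 -228.1  106.9]
(395, 180) [ 599.3 -265.4  103.6]
(200, 160) [620.9  91.9 119.9]
(185, 150) [602.3  88.6 219.6]
(300, 217) [546.4 -88.2   1.6]
(300, 153) [666.8 -85.4  47.9]
(270, 180) [604.6 -30.2  62.6]
(430, 275) [ 435.7 -352.6    1.5]
orange [370 167   7  25 137] [372.9 178.8] [ 599.4 -224.3  106.2]
side0 [[ 85.7 393.6]
 [  4.5 120.5]] 1201
(340, 330) [ 433.  -261.6    3.1]
(290, 285) [ 413.6 -139.8   65.5]
(380, 248) [ 596.1 -227.5   96. ]
(275, 172) [602.5  89.8 115.4]
(262, 150) [581.7 105.8 183.9]
(320, 400) [ 291.4 -334.3   -3.1]
orange [372 239  15  12  68] [379.4 244.1] [ 598.8 -224.   104.6]
```

View pics/top0crop.png

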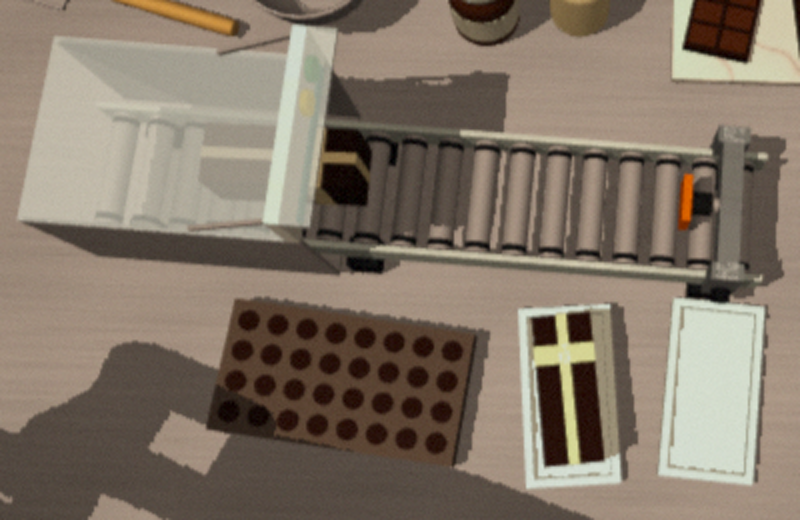

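View pics/side0crop.png

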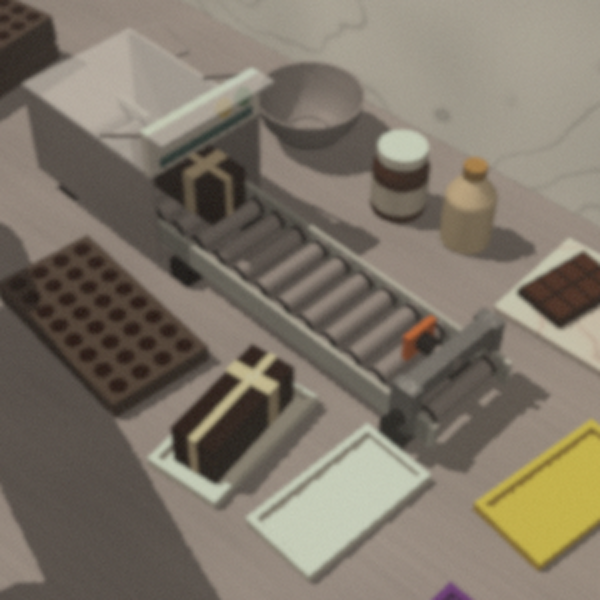

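Run:
```python
from h import *
np.set_printoptions(precision=1,suppress=True)
c=load("top0"); W=cloud(c); hsv=cv2.cvtColor(c["pixels"],cv2.COLOR_RGB2HSV).astype(int)
for n in("top0","side0"):
    c2=load(n);P=cloud(c2).reshape(-1,3)
    m=(P[:,2]>50)&(P[:,2]<72)&(P[:,1]>-200)&(P[:,1]<20)&(P[:,0]>500)&(P[:,0]<720)
    Q=P[m]; L=[]
    for y in range(-200,20,10):
        q=Q[(Q[:,1]>=y)&(Q[:,1]<y+10)]
        L.append((y+5,np.percentile(q[:,0],1),np.percentile(q[:,0],99)))
    L=np.array(L); f1=np.polyfit(L[:,0],L[:,1],1);f2=np.polyfit(L[:,0],L[:,2],1)
    print(n,f1,f2,(f1+f2)/2, (L[:,2]-L[:,1]))
    # track line in that view
# tray: white mask
for n in("top0","side0"):
    c=load(n);hs=cv2.cvtColor(c["pixels"],cv2.COLOR_RGB2HSV)
    m=cv2.inRange(hs,(0,0,185),(179,45,255)); 
    cs,_=cv2.findContours(m,cv2.RETR_EXTERNAL,cv2.CHAIN_APPROX_NONE)
    for k in cs:
        if cv2.contourArea(k)<800: continue
        r=cv2.minAreaRect(k); print(n,"white",r,cv2.contourArea(k))
        hull=cv2.convexHull(k)
        w=onz(c,hull.reshape(-1,2),13)[:,:2].astype(np.float32)
        r=cv2.minAreaRect(w); print("   world z13",r)
# carton front face, cream/brown: cloud slices
for n in("top0","side0"):
    c=load(n);P=cloud(c).reshape(-1,3);col=c["pixels"].reshape(-1,3)
    m=(P[:,0]>540)&(P[:,0]<670)&(P[:,1]>20)&(P[:,1]<130)&(P[:,2]>75)&(P[:,2]<124)
    Q=P[m]; print(n,m.sum(),Q.min(0),Q.max(0))
    t=Q[Q[:,2]>113]; print(" top",len(t),np.percentile(t,[2,50,98],axis=0))
    t=Q[Q[:,2]<110]; 
    if len(t): print(" front",len(t),np.percentile(t,[2,50,98],axis=0))
```

```text
top0 [  0. 548.] [  0.  675.1] [  0.  611.6] [127.2 126.9 127.7 126.2 128.3 126.5 126.5 127.7 127.3 126.5 127.6 127.2
 128.  127.  128.1 127.8 126.1 127.5 127.6 126.5 126.5 126.9]
side0 [  0.1 546.1] [  0. 674.] [  0.  610.1] [131.4 128.7 127.9 128.8 130.2 126.6 129.8 130.4 130.7 126.2 129.3 129.8
 127.4 128.7 128.6 128.5 125.9 129.4 128.3 128.  127.6 127.9]
top0 white ((385.9643249511719, 275.40997314453125), (47.12651443481445, 89.87823486328125), 4.969740390777588) 4003.5
   world z13 ((432.94366455078125, -262.08331298828125), (91.47054290771484, 176.4606475830078), 85.70911407470703)
top0 white ((73.4587173461914, 156.675537109375), (74.73117065429688, 86.35086822509766), 24.120981216430664) 3129.5
   world z13 ((662.4124755859375, 393.28662109375), (164.2262725830078, 179.07472229003906), 67.15328979492188)
top0 white ((611.9999389648438, 157.49996948242188), (128.99996948242188, 53.99999237060547), 90.0) 6483.5
   world z13 ((694.0252685546875, -734.1182250976562), (111.01375579833984, 272.5438232421875), 84.1126480102539)
top0 white ((161.29150390625, 137.67189025878906), (47
[... 803 characters left out ...]
84375), (233.1285400390625, 262.36785888671875), 84.47238159179688)
side0 white ((474.7793884277344, 237.36761474609375), (102.2131576538086, 50.24908447265625), 30.963756561279297) 2790.0
   world z13 ((835.69287109375, -327.53997802734375), (154.16273498535156, 214.13699340820312), 0.10066017508506775)
top0 843 [595.2  77.6  75.5] [653.3 125.9 123.3]
 top 553 [[596.6  79.  114.5]
 [622.9  94.2 119.3]
 [651.5 110.3 122.3]]
 front 261 [[595.7  78.1  76. ]
 [601.4  79.7  92.8]
 [650.1 119.5 109.2]]
side0 747 [591.7  75.2  75. ] [655.2 129.8 122. ]
 top 366 [[595.1  78.9 113.7]
 [622.2 103.9 117.3]
 [651.6 129.3 121.2]]
 front 345 [[593.1  77.8  75.4]
 [599.9  82.7  92.2]
 [647.9 126.8 109. ]]
```

Run:
```python
from h import *
np.set_printoptions(precision=4,suppress=True)
for n in("top0","side0"):
    c2=load(n);P=cloud(c2).reshape(-1,3)
    m=(P[:,2]>50)&(P[:,2]<72)&(P[:,1]>-200)&(P[:,1]<20)&(P[:,0]>500)&(P[:,0]<720)
    Q=P[m]; L=[]
    for y in range(-200,20,10):
        q=Q[(Q[:,1]>=y)&(Q[:,1]<y+10)]
        L.append((y+5,np.percentile(q[:,0],1),np.percentile(q[:,0],99)))
    L=np.array(L); f1=np.polyfit(L[:,0],L[:,1],1);f2=np.polyfit(L[:,0],L[:,2],1)
    print(n,f1,f2,(f1+f2)/2)
    # hood board: z 158..218, y
    B=P[(P[:,2]>165)&(P[:,2]<230)&(P[:,0]>500)&(P[:,0]<720)&(P[:,1]>50)&(P[:,1]<200)]
    print("hood",len(B),np.percentile(B,[1,50,99],axis=0))
    b=B[(B[:,2]>212)]; 
    for xx in range(520,720,25):
        q=b[abs(b[:,0]-xx)<8]; 
        if len(q)>3: print("  visor/top",xx,np.percentile(q[:,1],[2,98]),np.median(q[:,2]))
    b=B[(B[:,2]<205)]
    for xx in range(520,720,25):
        q=b[abs(b[:,0]-xx)<8]; 
        if len(q)>3: print("  board",xx,np.percentile(q[:,1],[2,50,98]),np.min(q[:,2]))
    # carton lateral edges per y, top
    m=(P[:,0]>560)&(P[:,0]<670)&(P[:,1]>70)&(P[:,1]<130)&(P[:,2]>112)&(P[:,2]<126)
    Q=P[m]
    for y in range(75,130,6):
        q=Q[(Q[:,1]>=y)&(Q[:,1]<y+6)]
        if len(q)>3: print("  cart",y+3,np.percentile(q[:,0],[1,99]))
    for xx in range(598,652,8):
        q=Q[abs(Q[:,0]-xx)<4]; 
        if len(q): print("  cartfront",xx,np.percentile(q[:,1],[2]))
    O=P[(P[:,2]>95)&(P[:,2]<110)&(P[:,1]<-190)&(P[:,1]>-320)&(P[:,0]>540)&(P[:,0]<680)]
    hsv=cv2.cvtColor(c2["pixels"],cv2.COLOR_RGB2HSV);mm=cv2.inRange(hsv,(3,150,110),(14,255,255)).ravel()>0
    o=P[mm]; o=o[abs(o[:,1]+225)<40]; print("orange",len(o),np.percentile(o,[2,50,98],axis=0))
```

```text
top0 [  0.049  548.0051] [  0.0483 675.107 ] [  0.0486 611.5561]
hood 3125 [[533.4884  77.5881 165.0489]
 [613.0938 103.5684 218.9666]
 [701.0894 195.8514 222.0951]]
  visor/top 545 [ 83.5245 119.8255] 219.3915144117717
  visor/top 570 [ 82.2434 118.0238] 219.27370147585572
  visor/top 595 [ 81.0182 116.8984] 219.36138260999405
  visor/top 620 [ 79.5928 116.1044] 219.4542910326885
  visor/top 645 [ 78.5081 114.3295] 219.50261239932127
  visor/top 670 [ 77.0865 113.5387] 219.30569921212845
  visor/top 695 [ 75.9493 112.4611] 219.38858813829938
  board 545 [108.3769 161.4433 198.5766] 165.0069304232876
  board 570 [143.7062 176.4468 195.2894] 165.0120370182766
  board 595 [142.2154 169.5027 199.1692] 165.01982096112795
  board 620 [142.6139 175.0322 197.8959] 165.00391268844737
  board 645 [137.3522 170.3612 196.4127] 165.01060217477846
  board 670 [137.7362 162.9684 190.7682] 165.0095628441444
  board 695 [128.0736 161.7926 194.2055] 165.03584754351755
  cart 78 [595.9504 651.9696]
  cart 84 [596.7317 652.2491]
  cart 90 [595.8067 652.2222]
  cart 96 [596.1806 651.5302]
  cart 102 [59
[... 1198 characters left out ...]
6.5566 101.6167 106.9655] 165.16198018946204
  board 695 [ 99.5386 134.5288 189.9159] 165.36572264942515
  cart 78 [593.7348 649.7587]
  cart 84 [594.1425 650.4986]
  cart 90 [595.7801 652.3815]
  cart 96 [595.8902 650.677 ]
  cart 102 [594.939  647.1623]
  cart 108 [595.6944 651.8133]
  cart 114 [595.654  650.2603]
  cart 120 [593.4277 652.9074]
  cart 126 [596.2515 653.5156]
  cart 132 [599.4381 651.8521]
  cartfront 598 [81.1198]
  cartfront 606 [77.8723]
  cartfront 614 [79.7979]
  cartfront 622 [78.4002]
  cartfront 630 [80.448]
  cartfront 638 [77.7802]
  cartfront 646 [80.626]
orange 85 [[ 577.1645 -228.6828   79.6096]
 [ 593.5287 -224.1998  103.8364]
 [ 615.7853 -219.0573  108.194 ]]
```

```bash
cat >> h.py <<'E'
from scipy.spatial.transform import Rotation as Ro
def Rlean(psi,a):
    """tool y at angle psi in plan; lean a: fingers tip towards (psi+90deg) horizontally"""
    y=np.array([np.cos(psi),np.sin(psi),0]); h=np.array([-np.sin(psi),np.cos(psi),0])
    z=h*np.sin(a)+np.array([0,0,-1])*np.cos(a); x=np.cross(y,z)
    return Ro.from_matrix(np.c_[x,y,z])
def plan(pos,R,grip,nmax=8,vmax=40,wmax=6.8,n=None,grasp=True):
    from plant import state
    s=state(); p=np.array(s["tool_pos"]); r=Ro.from_quat(s["tcp_rot"])
    pos=np.array(pos,float)
    if grasp: pos=pos+R.as_matrix()[:,2]*11   # pos given = grasp point
    dp=pos-p; dr=(r.inv()*R).as_rotvec()
    k=max(1,int(np.ceil(np.linalg.norm(dp)/vmax)),int(np.ceil(np.degrees(np.linalg.norm(dr))/wmax)))
    if n: k=max(n,k)
    print("t",round(s["t"],2),"tcp",p.round(1),"d",dp.round(1),"ang",np.degrees(dr).round(1),"rows",k,"w",round(s["gripper_width"],1),"F",s["force"].round(1),"q",s["q"].round(2))
    out=[]
    for i in range(min(k,nmax)):
        ri=r*Ro.from_rotvec(dr*i/k); d=ri.inv().apply(dp/k)/1000
        row=[grip,*[round(float(v),3) for v in d],*[round(float(v),3) for v in dr/k]]
        out+=[", ".join(f"{v:g}" for v in row)]
    print("; ".join(out))
    return s
E
python3 - <<'E'
import plant; print([x for x in dir(plant) if x[0]!='_']); print(getattr(plant,"finger_overhang",None))
from h import *
plan([400,280,300],Rlean(0.6,0),1,grasp=False)
E
```

```text
['Unreachable', 'capture', 'finger_overhang', 'sign_off', 'state']
8.0
t 0.1 tcp [240.1 603.4 200.5] d [ 159.9 -323.4   99.5] ang [-0.1  0.  33.9] rows 10 w 95.1 F [-1.2 -0.   0.3] q [ 1.11  0.12  1.65  0.    1.37 -0.08]
1, -0.027, -0.024, -0.01, -0, 0, 0.059; 1, -0.028, -0.023, -0.01, -0, 0, 0.059; 1, -0.029, -0.021, -0.01, -0, 0, 0.059; 1, -0.031, -0.019, -0.01, -0, 0, 0.059; 1, -0.032, -0.017, -0.01, -0, 0, 0.059; 1, -0.033, -0.015, -0.01, -0, 0, 0.059; 1, -0.034, -0.013, -0.01, -0, 0, 0.059; 1, -0.034, -0.011, -0.01, -0, 0, 0.059
```

```bash
python3 -m crank '[1,-0.027,-0.024,-0.010,0,0,0.059, 1,-0.028,-0.023,-0.010,0,0,0.059, 1,-0.029,-0.021,-0.010,0,0,0.059, 1,-0.031,-0.019,-0.010,0,0,0.059, 1,-0.032,-0.017,-0.010,0,0,0.059, 1,-0.033,-0.015,-0.010,0,0,0.059, 1,-0.034,-0.013,-0.010,0,0,0.059, 1,-0.034,-0.011,-0.010,0,0,0.059]'
python3 - <<'E'
from h import *
plan([540,-20,280],Rlean(0.0,0.3),1,grasp=False,nmax=16)
E
```

```text
t: 0.77
tool_pos: [366.1, 335.7, 274.0]
tcp_rot: [0.417, 0.909, -0.009, -0.002]
force: [0.7, 1.4, -0.2]
gripper_width: 95.0
t 0.77 tcp [366.1 335.7 274. ] d [ 173.9 -355.7    6. ] ang [-7.  17.  40.3] rows 10 w 95.0 F [ 0.7  1.4 -0.2] q [ 0.64 -0.24  1.88 -0.    1.52 -0.07]
1, -0.038, -0.01, -0, -0.012, 0.03, 0.07; 1, -0.039, -0.007, -0.002, -0.012, 0.03, 0.07; 1, -0.039, -0.005, -0.003, -0.012, 0.03, 0.07; 1, -0.039, -0.002, -0.004, -0.012, 0.03, 0.07; 1, -0.039, 0.001, -0.005, -0.012, 0.03, 0.07; 1, -0.039, 0.004, -0.006, -0.012, 0.03, 0.07; 1, -0.038, 0.007, -0.007, -0.012, 0.03, 0.07; 1, -0.038, 0.009, -0.008, -0.012, 0.03, 0.07; 1, -0.036, 0.012, -0.009, -0.012, 0.03, 0.07; 1, -0.035, 0.015, -0.01, -0.012, 0.03, 0.07
```

```bash
python3 -m crank '[1,-0.038,-0.010,0,-0.012,0.03,0.07, 1,-0.039,-0.007,-0.002,-0.012,0.03,0.07, 1,-0.039,-0.005,-0.003,-0.012,0.03,0.07, 1,-0.039,-0.002,-0.004,-0.012,0.03,0.07, 1,-0.039,0.001,-0.005,-0.012,0.03,0.07, 1,-0.039,0.004,-0.006,-0.012,0.03,0.07, 1,-0.038,0.007,-0.007,-0.012,0.03,0.07, 1,-0.038,0.009,-0.008,-0.012,0.03,0.07]'
python3 - <<'E'
from h import *
plan([623.5,20,190],Rlean(0.0,np.radians(40)),1,nmax=16)
E
```

```text
t: 1.43
tool_pos: [504.2, 38.3, 279.2]
tcp_rot: [0.657, 0.743, 0.092, -0.089]
force: [0.9, 0.3, -0.2]
gripper_width: 95.3
t 1.43 tcp [504.2  38.3 279.2] d [119.3 -11.3 -97.6] ang [-2.2 25.3  6.7] rows 4 w 95.3 F [ 0.9  0.3 -0.2] q [-0.18 -0.23  1.87  0.25  1.55 -0.32]
1, -0.012, 0.029, 0.023, -0.01, 0.11, 0.029; 1, -0.014, 0.029, 0.021, -0.01, 0.11, 0.029; 1, -0.015, 0.029, 0.02, -0.01, 0.11, 0.029; 1, -0.017, 0.029, 0.019, -0.01, 0.11, 0.029
```

```bash
python3 -m crank '[1,-0.012,0.029,0.023,-0.01,0.11,0.029, 1,-0.014,0.029,0.021,-0.01,0.11,0.029, 1,-0.015,0.029,0.02,-0.01,0.11,0.029, 1,-0.017,0.029,0.019,-0.01,0.11,0.029]'
python3 - <<'E'
from h import *
plan([623.5,45,156],Rlean(0.0,np.radians(40)),1,nmax=16)
E
```

```text
t: 1.77
tool_pos: [633.6, 18.5, 193.0]
tcp_rot: [0.666, 0.661, 0.256, -0.234]
force: [0.2, 0.6, 1.2]
gripper_width: 94.6
t 1.77 tcp [633.6  18.5 193. ] d [-10.1  33.6 -45.5] ang [ 1.8 -0.6  0.2] rows 2 w 94.6 F [0.2 0.6 1.2] q [-0.36  0.18  1.72  0.67  1.51 -0.49]
1, -0.002, -0.006, 0.028, 0.016, -0.005, 0.002; 1, -0.002, -0.005, 0.028, 0.016, -0.005, 0.002
```

```bash
python3 -m crank '[1,-0.002,-0.006,0.028,0.016,-0.005,0.002, 1,-0.002,-0.005,0.028,0.016,-0.005,0.002, 1,0,0,0,0,0,0]'
python3 - <<'E'
from h import *
from plant import capture
plan([623.5,96,93],Rlean(0.0,np.radians(40)),1,nmax=16,n=4)
c=capture("side"); np.savez("pics/side1.npz",**c)
cv2.imwrite("pics/side1.png",cv2.resize(c["pixels"][60:330,170:470],None,fx=2.2,fy=2.2)[:,:,::-1])
E
```

```text
t: 2.02
tool_pos: [622.2, 46.5, 125.3]
tcp_rot: [0.671, 0.655, 0.236, -0.254]
force: [-1.8, 0.5, -0.1]
gripper_width: 94.7
t 2.02 tcp [622.2  46.5 125.3] d [  1.3  56.6 -40.7] ang [-0.9 -0.6 -1.7] rows 4 w 94.7 F [-1.8  0.5 -0.1] q [-0.32  0.24  1.78  0.67  1.44 -0.5 ]
1, 0.004, 0, 0.017, -0.004, -0.002, -0.007; 1, 0.004, 0, 0.017, -0.004, -0.002, -0.007; 1, 0.004, 0, 0.017, -0.004, -0.002, -0.007; 1, 0.004, 0, 0.017, -0.004, -0.002, -0.007
```

View pics/side1.png

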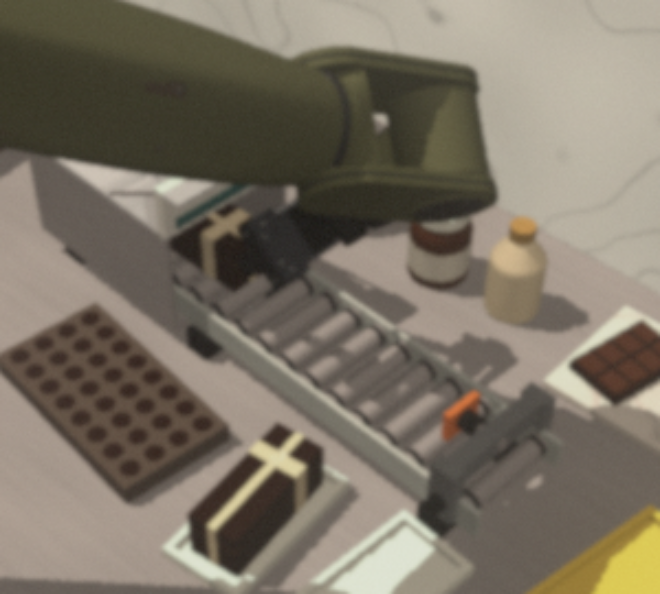

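```bash
python3 -m crank '[1,0.004,0,0.016,-0.004,-0.002,-0.007, 1,0.004,0,0.016,-0.004,-0.002,-0.007, 1,0.004,0,0.013,-0.004,-0.002,-0.007, 1,0,0,0,0,0,0]'
python3 - <<'E'
from h import *
plan([623.5,96,93],Rlean(0.0,np.radians(40)),1,nmax=16)
E
```

```text
t: 2.4
tool_pos: [627.2, 83.1, 108.5]
tcp_rot: [0.665, 0.664, 0.246, -0.238]
force: [-0.0, -0.5, -1.6]
gripper_width: 94.8
t 2.4 tcp [627.2  83.1 108.5] d [ -3.7  20.  -23.9] ang [ 0.6 -0.   0.1] rows 1 w 94.8 F [-0.  -0.5 -1.6] q [-0.26  0.24  1.81  0.69  1.36 -0.51]
1, -0, -0.004, 0.031, 0.01, -0, 0.002
```

```bash
python3 -m crank '[1,0,-0.002,0.013,0.005,0,0, 1,0,-0.001,0.012,0.005,0,0, 1,0,0,0.003,0,0,0, 1,0,0,0,0,0,0]'
python3 - <<'E'
from h import *
plan([623.5,96,93],Rlean(0.0,np.radians(40)),1,nmax=16)
E
```

```text
t: 2.73
tool_pos: [627.2, 101.8, 91.8]
tcp_rot: [0.663, 0.667, 0.245, -0.238]
force: [0.8, -0.3, 0.5]
gripper_width: 95.1
t 2.73 tcp [627.2 101.8  91.8] d [-3.7  1.3 -7.2] ang [0.4 0.1 0.5] rows 1 w 95.1 F [ 0.8 -0.3  0.5] q [-0.23  0.26  1.82  0.7   1.32 -0.51]
1, -0.004, -0.004, 0.006, 0.007, 0.002, 0.009
```

```bash
python3 -m crank '[1,-0.003,-0.004,0.006,0.007,0.002,0.009, 1,0,0,0,0,0,0, 1,0,0,0,0,0,0]'
python3 - <<'E'
from h import *
plan([623.5,96,93],Rlean(0.0,np.radians(40)),1,nmax=16)
from plant import capture
for n in("side","top"):
    c=capture(n); np.savez(f"pics/{n}2.npz",**c)
    cr=c["pixels"][60:330,170:470] if n=="side" else c["pixels"][80:340,130:430]
    cv2.imwrite(f"pics/{n}2.png",cv2.resize(cr,None,fx=2.2,fy=2.2)[:,:,::-1])
E
```

```text
t: 2.98
tool_pos: [623.4, 103.2, 85.1]
tcp_rot: [0.665, 0.664, 0.242, -0.242]
force: [0.3, -0.4, 0.9]
gripper_width: 95.1
t 2.98 tcp [623.4 103.2  85.1] d [ 0.1 -0.1 -0.6] ang [ 0.  0. -0.] rows 1 w 95.1 F [ 0.3 -0.4  0.9] q [-0.23  0.26  1.83  0.7   1.32 -0.51]
1, -0, 0, 0, 0, 0, -0.001
```

View pics/side2.png

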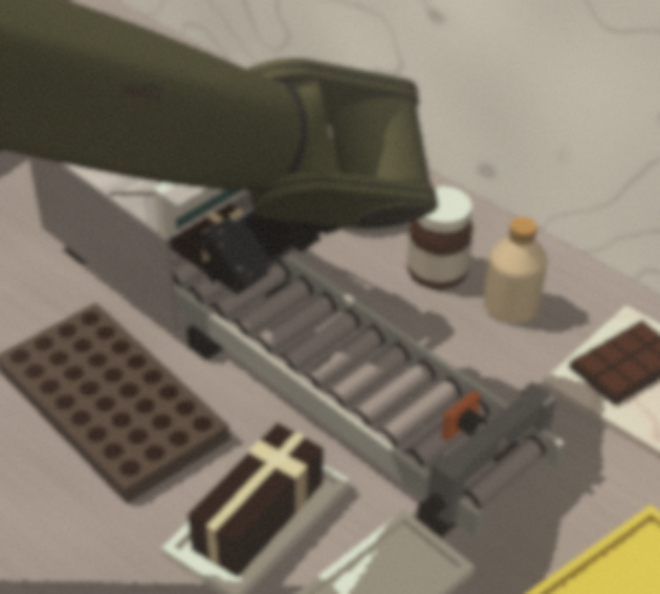

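View pics/top2.png

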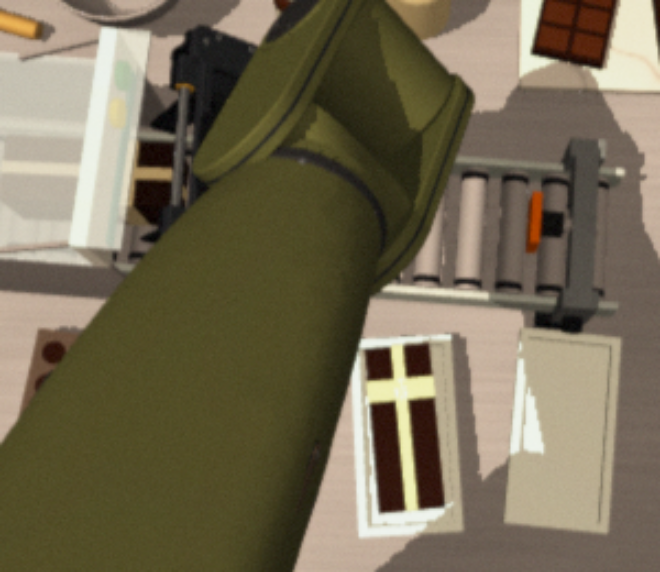

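Side view: the near finger stands beside the carton's front end at (235,250). Top view: the gripper body is right of the visor with a gap, and the carton front is between the fingers. I'll close the gripper.

```bash
python3 -m crank '[-1,0,0,0,0,0,0, -1,0,0,0,0,0,0, -1,0,0,0,0,0,0, -1,0,0,0,0,0,0, -1,0,0,0,0,0,0, -1,0,0,0,0,0,0]'
python3 - <<'E'
from h import *
plan([623.5,76,93],Rlean(0.0,np.radians(40)),-1,nmax=16)
E
```

```text
t: 3.58
tool_pos: [623.9, 102.2, 85.6]
tcp_rot: [0.665, 0.664, 0.242, -0.241]
force: [0.8, -0.3, -0.4]
gripper_width: 60.3
t 3.58 tcp [623.9 102.2  85.6] d [ -0.4 -19.2  -1. ] ang [ 0.1  0.  -0. ] rows 1 w 60.3 F [ 0.8 -0.3 -0.4] q [-0.23  0.26  1.83  0.7   1.32 -0.51]
-1, -0.015, -0, -0.012, 0.002, 0.001, -0.001
```

```bash
python3 -m crank '[-1,0,0,0,0,0,0, -1,0,0,0,0,0,0, -1,0,0,0,0,0,0]'
python3 - <<'E'
from h import *
plan([617.7,-24,93.5],Rlean(0.0,np.radians(40)),-1,nmax=16,n=8)
E
```

```text
t: 3.83
tool_pos: [624.0, 102.2, 85.6]
tcp_rot: [0.665, 0.664, 0.242, -0.241]
force: [-0.3, -0.9, 0.4]
gripper_width: 55.8
t 3.83 tcp [624.  102.2  85.6] d [  -6.3 -119.1   -0.6] ang [ 0.1  0.  -0.1] rows 8 w 55.8 F [-0.3 -0.9  0.4] q [-0.23  0.26  1.83  0.7   1.32 -0.51]
-1, -0.011, -0.001, -0.01, 0, 0, -0; -1, -0.011, -0.001, -0.01, 0, 0, -0; -1, -0.011, -0.001, -0.01, 0, 0, -0; -1, -0.011, -0.001, -0.01, 0, 0, -0; -1, -0.011, -0.001, -0.01, 0, 0, -0; -1, -0.011, -0.001, -0.01, 0, 0, -0; -1, -0.011, -0.001, -0.01, 0, 0, -0; -1, -0.011, -0.001, -0.01, 0, 0, -0
```

```bash
python3 -m crank '[-1,-0.008,-0.001,-0.0067,0,0,0, -1,-0.0115,-0.001,-0.0096,0,0,0, -1,-0.0115,-0.001,-0.0096,0,0,0, -1,-0.0115,-0.001,-0.0096,0,0,0]'
python3 - <<'E'
from h import *
plan([618,-30,93.5],Rlean(0.0,np.radians(40)),-1,nmax=16,n=8)
E
```

```text
t: 4.17
tool_pos: [620.0, 44.7, 85.7]
tcp_rot: [0.664, 0.665, 0.243, -0.241]
force: [1.6, 1.1, -0.9]
gripper_width: 55.8
t 4.17 tcp [620.   44.7  85.7] d [ -2.  -67.6  -0.6] ang [0.1 0.  0.1] rows 8 w 55.8 F [ 1.6  1.1 -0.9] q [-0.32  0.27  1.81  0.67  1.37 -0.57]
-1, -0.007, -0, -0.005, 0, 0, 0; -1, -0.007, -0, -0.005, 0, 0, 0; -1, -0.007, -0, -0.005, 0, 0, 0; -1, -0.007, -0, -0.005, 0, 0, 0; -1, -0.007, -0, -0.005, 0, 0, 0; -1, -0.007, -0, -0.005, 0, 0, 0; -1, -0.007, -0, -0.005, 0, 0, 0; -1, -0.007, -0, -0.005, 0, 0, 0
```

```bash
python3 -m crank '[-1,-0.0115,-0.001,-0.0096,0,0,0, -1,-0.0153,-0.001,-0.0129,0,0,0, -1,-0.0153,-0.001,-0.0129,0,0,0, -1,-0.0153,-0.001,-0.0129,0,0,0, -1,-0.0153,-0.001,-0.0129,0,0,0, -1,-0.0115,-0.001,-0.0096,0,0,0, -1,-0.006,0,-0.005,0,0,0, -1,0,0,0,0,0,0]'
python3 - <<'E'
from h import *
plan([612,-95,93.5],Rlean(0.0,np.radians(40)),-1,nmax=16,n=1)
E
```

```text
t: 4.83
tool_pos: [611.6, -94.1, 85.7]
tcp_rot: [0.668, 0.661, 0.243, -0.239]
force: [0.1, 0.6, -0.4]
gripper_width: 56.0
t 4.83 tcp [611.6 -94.1  85.7] d [ 0.4  6.2 -0.6] ang [ 0.5  0.1 -0.4] rows 1 w 56.0 F [ 0.1  0.6 -0.4] q [-0.52  0.35  1.72  0.6   1.48 -0.69]
-1, 0.004, 0, 0.004, 0.009, 0.002, -0.007
```

```bash
python3 -m crank '[-1,0,0,0,0,0,0, 1,0,0,0,0,0,0, 1,0,0,0,0,0,0, 1,0,0,0,0,0,0, 1,0,0,0,0,0,0, 1,0,0,0,0,0,0]'
python3 - <<'E'
from h import *
from plant import capture
s=plan([612,-140,150],Rlean(0.0,np.radians(40)),1,nmax=16,n=1)
c=capture("side"); np.savez("pics/side3.npz",**c)
cr=c["pixels"][60:330,170:470]
cv2.imwrite("pics/side3.png",cv2.resize(cr,None,fx=2.2,fy=2.2)[:,:,::-1])
E
```

```text
t: 5.33
tool_pos: [610.7, -91.5, 85.5]
tcp_rot: [0.667, 0.662, 0.243, -0.241]
force: [-0.6, 0.4, 0.3]
gripper_width: 83.6
t 5.33 tcp [610.7 -91.5  85.5] d [  1.3 -41.5  56.1] ang [ 0.4 -0.  -0.3] rows 2 w 83.6 F [-0.6  0.4  0.3] q [-0.52  0.34  1.72  0.6   1.48 -0.69]
1, 0.002, 0.001, -0.035, 0.003, -0, -0.003; 1, 0.002, 0.001, -0.035, 0.003, -0, -0.003
```

View pics/side3.png

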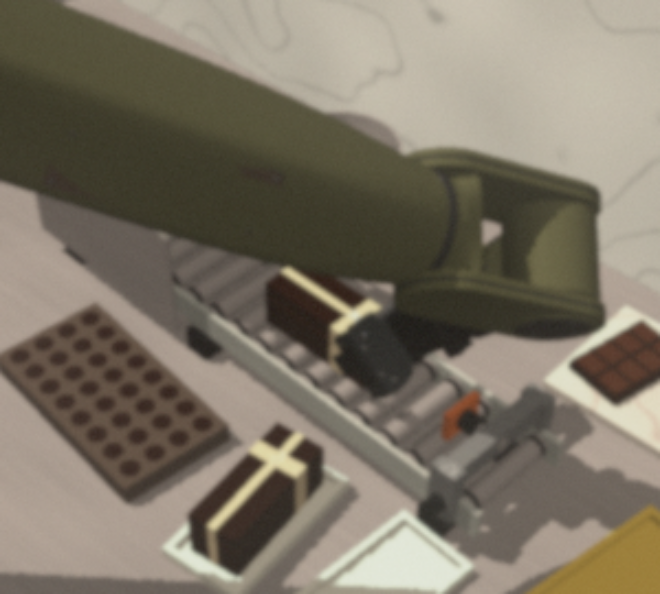

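Side view: the carton lies flat on the rollers, clear of the hood, with the near finger at its front end (375,350). Next I back out and stand the tool upright.

```bash
python3 -m crank '[1,0,0,0,0,0,0, 1,0,0,-0.012,0,0,0, 1,0,0,-0.025,0,0,0, 1,0,0,-0.030,0,0,0, 1,0,0,-0.020,0,0,0]'
python3 - <<'E'
from h import *
s=plan([611,-47,165],Rlean(0.0,0),1,nmax=16,n=1,wmax=6)
E
```

```text
t: 5.8
tool_pos: [607.0, -144.9, 150.9]
tcp_rot: [0.666, 0.662, 0.241, -0.246]
force: [1.1, -0.1, 0.6]
gripper_width: 95.1
t 5.8 tcp [ 607.  -144.9  150.9] d [ 4.  97.9  3.1] ang [ -0.4 -40.3  -0.3] rows 7 w 95.1 F [ 1.1 -0.1  0.6] q [-0.59  0.32  1.63  0.57  1.62 -0.68]
1, 0.011, 0.001, 0.009, -0.001, -0.101, -0.001; 1, 0.012, 0.001, 0.008, -0.001, -0.101, -0.001; 1, 0.012, 0.001, 0.006, -0.001, -0.101, -0.001; 1, 0.013, 0.001, 0.005, -0.001, -0.101, -0.001; 1, 0.013, 0.001, 0.004, -0.001, -0.101, -0.001; 1, 0.014, 0.001, 0.002, -0.001, -0.101, -0.001; 1, 0.014, 0.001, 0.001, -0.001, -0.101, -0.001
```

```bash
python3 -m crank '[1,0.011,0.001,0.006,0,-0.1,0, 1,0.012,0.001,0.006,0,-0.1,0, 1,0.012,0.001,0.006,0,-0.1,0, 1,0.013,0.001,0.004,0,-0.1,0, 1,0.013,0.001,0.003,0,-0.1,0, 1,0.014,0.001,0.002,0,-0.1,0, 1,0.010,0.001,0,0,-0.1,0, 1,0,0,0,0,0,0]'
python3 - <<'E'
from h import *
from plant import capture
s=plan([611,-47,165],Rlean(0.0,0),1,nmax=16,n=1,wmax=6)
for n in("side","top"):
    c=capture(n); np.savez(f"pics/{n}4.npz",**c)
    cr=c["pixels"][60:330,170:470] if n=="side" else c["pixels"][80:340,130:430]
    cv2.imwrite(f"pics/{n}4.png",cv2.resize(cr,None,fx=2.2,fy=2.2)[:,:,::-1])
E
```

```text
t: 6.47
tool_pos: [621.3, -65.7, 174.1]
tcp_rot: [0.714, 0.7, -0.008, 0.017]
force: [-1.0, 0.1, -0.1]
gripper_width: 95.3
t 6.47 tcp [621.3 -65.7 174.1] d [-10.3  18.7 -20.1] ang [ 0.7  2.  -1.1] rows 1 w 95.3 F [-1.   0.1 -0.1] q [-0.18  0.08  1.75 -0.03  1.3  -0.15]
1, 0.019, -0.011, 0.019, 0.012, 0.035, -0.02
```

View pics/side4.png

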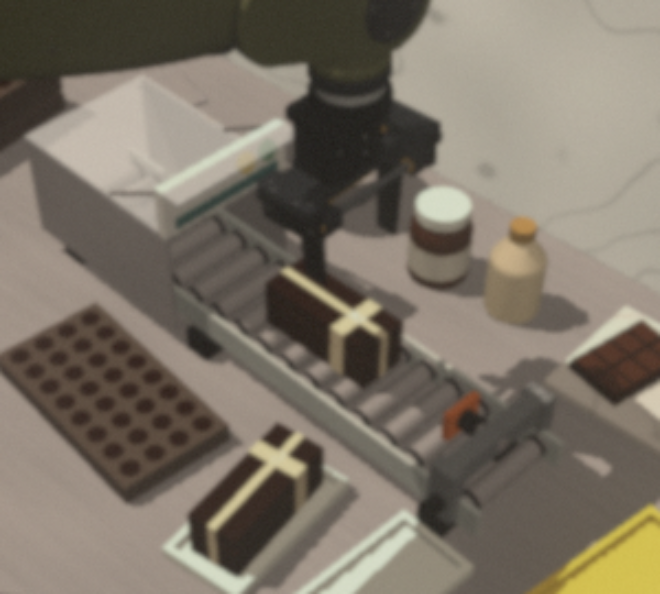

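View pics/top4.png

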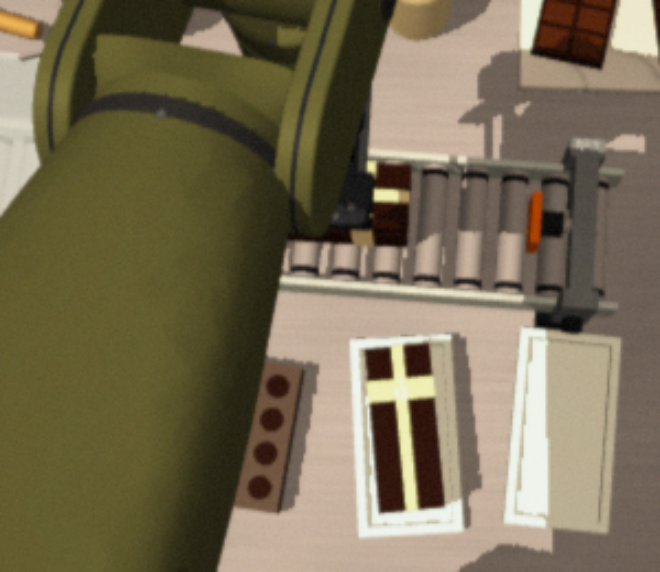

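The side view shows the whole carton top, from about (275,285) to (395,340). I'll measure it from the range data.

```bash
cat >> h.py <<'E'
def carton_top(n,ylo,yhi,xlo=560,xhi=680,z0=111,z1=126):
    c=load(n);P=cloud(c).reshape(-1,3)
    m=(P[:,2]>z0)&(P[:,2]<z1)&(P[:,0]>xlo)&(P[:,0]<xhi)&(P[:,1]>ylo)&(P[:,1]<yhi)
    Q=P[m]; mask=m.reshape(c["range_z"].shape).astype(np.uint8)
    nn,l,st,ce=cv2.connectedComponentsWithStats(mask); i=1+np.argmax(st[1:,4]); sel=(l==i).ravel()
    Q=P[sel]; r=cv2.minAreaRect(Q[:,:2].astype(np.float32))
    print(n,len(Q),"z",np.median(Q[:,2]).round(1),"rect",r,"range",np.percentile(Q,[1,99],axis=0).round(1).tolist())
    return Q
E
python3 - <<'E'
from h import *
Q=carton_top("side4",-140,60)
for y in range(-110,20,12):
    q=Q[abs(Q[:,1]-y)<6]
    if len(q)>5: print(y,np.percentile(q[:,0],[2,98]).round(1),len(q))
Q=carton_top("top4",-140,60)
E
```

```text
side4 1145 z 117.0 rect ((611.6616821289062, -47.19274139404297), (145.85072326660156, 61.096771240234375), 87.65106964111328) range [[581.4, -117.5, 111.6], [639.7, 22.3, 121.5]]
-110 [580.9 638.1] 122
-98 [581.3 638.8] 99
-86 [581.7 638.7] 114
-74 [582.  638.1] 98
-62 [581.7 638.7] 103
-50 [584.6 639.4] 99
-38 [583.4 639.1] 101
-26 [583.9 640.3] 96
-14 [584.6 641.1] 75
-2 [584.4 624.1] 68
10 [585.2 632.9] 81
top4 514 z 119.3 rect ((611.735107421875, -101.69723510742188), (57.245765686035156, 34.72053527832031), 1.2066859006881714) range [[583.4, -117.7, 113.0], [639.0, -85.4, 122.2]]
```

Run:
```python
from h import *
s=plan([611.6,-47,140],Rlean(-0.045,0),1,nmax=16,n=2,wmax=6)
```

```text
t 6.57 tcp [621.1 -68.8 173.6] d [ -9.5  21.8 -44.6] ang [0.7 1.9 1.3] rows 2 w 95.2 F [-0.4 -1.5  0.6] q [-0.18  0.08  1.75 -0.03  1.3  -0.15]
1, 0.011, -0.005, 0.022, 0.006, 0.016, 0.011; 1, 0.011, -0.005, 0.022, 0.006, 0.016, 0.011
```

```bash
python3 -m crank '[1,0.012,-0.005,0.015,0.006,0.016,0.011, 1,0.010,-0.005,0.015,0.006,0.016,0.011, 1,0,0,0,0,0,0, 1,0,0,0,0,0,0]'
python3 - <<'E'
from h import *
s=plan([611.6,-47,93],Rlean(-0.045,0),1,nmax=16,n=1,wmax=6)
E
```

```text
t: 6.9
tool_pos: [610.2, -49.3, 138.9]
tcp_rot: [0.726, 0.688, 0.001, -0.003]
force: [0.1, 0.6, 0.5]
gripper_width: 94.9
t 6.9 tcp [610.2 -49.3 138.9] d [  1.4   2.3 -56.9] ang [-0.2 -0.3 -0.5] rows 2 w 94.9 F [0.1 0.6 0.5] q [-0.17  0.09  1.79  0.01  1.26 -0.12]
1, 0.001, 0.001, 0.028, -0.002, -0.003, -0.004; 1, 0.001, 0.001, 0.028, -0.002, -0.003, -0.004
```

```bash
python3 -m crank '[1,0.001,0,0.014,0,-0.002,-0.004, 1,0.001,0,0.016,0,-0.002,-0.004, 1,0,0.001,0.014,0,0,0, 1,0,0,0.010,0,0,0, 1,0,0,0,0,0,0, 1,0,0,0,0,0,0]'
python3 - <<'E'
from h import *
s=plan([611.6,-47,93],Rlean(-0.045,0),1,nmax=16,n=1,wmax=6)
E
```

```text
t: 7.4
tool_pos: [608.7, -50.9, 76.3]
tcp_rot: [0.725, 0.689, -0.003, -0.004]
force: [0.2, 0.6, 0.2]
gripper_width: 95.3
t 7.4 tcp [608.7 -50.9  76.3] d [2.9 3.9 5.7] ang [-0.6 -0.1 -0.4] rows 1 w 95.3 F [0.2 0.6 0.2] q [-0.17  0.15  1.84  0.    1.16 -0.12]
1, 0.004, 0.003, -0.006, -0.01, -0.002, -0.006
```

```bash
python3 -m crank '[1,0.004,0.003,-0.006,-0.01,0,-0.006, 1,0,0,0,0,0,0, -1,0,0,0,0,0,0, -1,0,0,0,0,0,0, -1,0,0,0,0,0,0, -1,0,0,0,0,0,0, -1,0,0,0,0,0,0, -1,0,0,0,0,0,0]'
python3 -m crank '[-1,0,0,0,0,0,0, -1,0,0,0,0,0,0, -1,0,0,0,0,0,0]'
python3 - <<'E'
from h import *
from plant import capture
s=plan([611.6,-47,93],Rlean(-0.045,0),-1,nmax=16,n=1,wmax=6)
c=capture("side"); np.savez(f"pics/side5.npz",**c)
c=capture("top"); np.savez(f"pics/top5.npz",**c)
Q=carton_top("side5",-140,60);Q=carton_top("top5",-140,60)
E
```

```text
t: 8.07
tool_pos: [615.1, -47.3, 87.3]
tcp_rot: [0.723, 0.691, 0.003, 0.003]
force: [-0.6, 0.2, -0.0]
gripper_width: 60.5
t: 8.32
tool_pos: [614.8, -47.3, 87.3]
tcp_rot: [0.723, 0.691, 0.003, 0.002]
force: [-0.7, 0.8, 1.2]
gripper_width: 55.5
t 8.32 tcp [614.8 -47.3  87.3] d [-3.2  0.3 -5.3] ang [ 0.4 -0.1  0. ] rows 1 w 55.5 F [-0.7  0.8  1.2] q [-0.16  0.14  1.83  0.    1.16 -0.12]
-1, 0, -0.003, 0.005, 0.008, -0.001, 0
side5 787 z 117.1 rect ((614.5743408203125, -76.08992004394531), (73.96392822265625, 89.7771987915039), 4.646705627441406) range [[577.5, -118.4, 111.5], [643.9, -32.5, 124.3]]
top5 771 z 119.4 rect ((612.7041015625, -94.3079605102539), (48.20921325683594, 57.98601531982422), 87.54442596435547) range [[583.9, -118.6, 113.5], [640.4, -71.9, 122.6]]
```

```bash
python3 -m crank '[-1,-0.006,0,0,0,0,0, -1,-0.012,0,0,0,0,0, -1,-0.016,0,0,0,0,0, -1,-0.016,0,0,0,0,0, -1,-0.014,0,0,0,0,0, -1,-0.009,0,0,0,0,0, -1,-0.004,0,0,0,0,0, -1,0,0,0,0,0,0]'
python3 - <<'E'
from h import *
from plant import capture
s=plan([610,-150,98.3],Rlean(-0.045,0),-1,nmax=16,n=1,wmax=6)
c=capture("top"); np.savez(f"pics/top6.npz",**c)
c=capture("side"); np.savez(f"pics/side6.npz",**c)
cr=c["pixels"][140:290,270:470]
cv2.imwrite("pics/side6.png",cv2.resize(cr,None,fx=4,fy=4,interpolation=cv2.INTER_CUBIC)[:,:,::-1])
Q=carton_top("side6",-215,60);Q=carton_top("top6",-215,60)
E
```

```text
t: 9.08
tool_pos: [610.5, -131.9, 87.3]
tcp_rot: [0.723, 0.691, 0.003, 0.002]
force: [-1.1, 1.5, 0.9]
gripper_width: 55.7
t 9.08 tcp [ 610.5 -131.9   87.3] d [ -0.5 -18.1   0. ] ang [ 0.4 -0.   0. ] rows 1 w 55.7 F [-1.1  1.5  0.9] q [-0.3   0.16  1.81  0.    1.16 -0.26]
-1, -0.018, 0, -0, 0.007, -0.001, 0
side6 811 z 117.0 rect ((607.4367065429688, -161.7454376220703), (82.94508361816406, 72.09579467773438), 88.97911834716797) range [[574.0, -201.7, 111.5], [639.5, -122.8, 123.9]]
top6 392 z 119.1 rect ((607.8506469726562, -188.45091247558594), (30.155155181884766, 58.094215393066406), 85.3248062133789) range [[579.3, -202.8, 112.8], [635.0, -174.0, 122.2]]
```

View pics/side6.png

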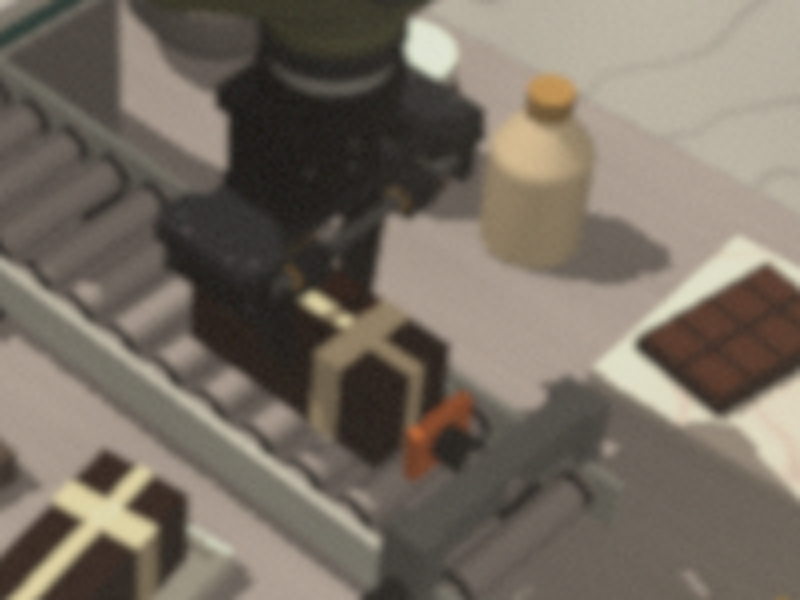

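Side view: the carton front (380,450) is just short of the orange plate (440,435), with a gap of about 17 mm. From here I approach slowly.

```bash
python3 -m crank '[-1,-0.004,0,0,0,0,0, -1,-0.004,0,0,0,0,0, -1,-0.003,0,0,0,0,0, -1,-0.001,0,0,0,0,0, -1,0,0,0,0,0,0]'
python3 -m crank '[-1,-0.001,0,0,0,0,0]'
python3 -m crank '[-1,-0.002,0,0,0,0,0]'
python3 -m crank '[-1,-0.002,0,0,0,0,0]'
```

```text
t: 9.6
tool_pos: [610.1, -141.7, 87.3]
tcp_rot: [0.722, 0.692, 0.003, 0.002]
force: [-1.5, -0.6, 0.7]
gripper_width: 55.6
t: 9.68
tool_pos: [610.0, -142.5, 87.3]
tcp_rot: [0.722, 0.692, 0.003, 0.002]
force: [-1.4, 0.3, 1.9]
gripper_width: 55.9
t: 9.77
tool_pos: [610.0, -144.3, 87.3]
tcp_rot: [0.722, 0.692, 0.003, 0.001]
force: [-1.9, -0.9, 1.0]
gripper_width: 56.1
t: 9.85
tool_pos: [609.9, -146.3, 87.3]
tcp_rot: [0.721, 0.692, 0.003, 0.001]
force: [-0.4, 1.0, 0.6]
gripper_width: 55.7
```

```bash
for i in 1 2; do python3 -m crank '[-1,-0.002,0,0,0,0,0]' | grep -E "tool_pos|force"; done
python3 -m crank '[-1,-0.001,0,0,0,0,0]' | grep -E "tool_pos|force"
python3 -m crank '[-1,-0.001,0,0,0,0,0]' | grep -E "tool_pos|force"
```

```text
tool_pos: [609.8, -148.4, 87.3]
force: [-0.1, 0.0, 1.2]
tool_pos: [609.7, -150.2, 87.3]
force: [-0.9, 3.8, 1.8]
tool_pos: [609.7, -150.8, 87.3]
force: [-0.2, 3.8, 1.9]
tool_pos: [609.7, -151.2, 87.4]
force: [-0.5, 3.5, 2.8]
```

```bash
for i in 1 2; do python3 -m crank '[-1,-0.002,0,0,0,0,0]' | grep -E "tool_pos|force"; done
python3 -m crank '[-1,-0.002,0,0,0,0,0]' | grep -E "tool_pos|force"
```

```text
tool_pos: [609.6, -152.5, 87.4]
force: [-0.8, 5.3, 1.4]
tool_pos: [609.6, -153.8, 87.4]
force: [-0.6, 6.3, 2.4]
tool_pos: [609.6, -155.0, 87.4]
force: [0.2, 5.5, 1.8]
```

```bash
python3 -m crank '[-1,-0.002,0,0,0,0,0, -1,-0.001,0,0,0,0,0]' | grep -E "tool_pos|force"
python3 -m crank '[-1,-0.0005,0,0,0,0,0, -1,-0.0005,0,0,0,0,0, -1,-0.0005,0,0,0,0,0, -1,-0.0005,0,0,0,0,0]' | grep -E "tool_pos|force"
python3 - <<'E'
from h import *
from plant import capture
for n in("side","top"):
    c=capture(n); np.savez(f"pics/{n}7.npz",**c)
    P=cloud(c).reshape(-1,3)
    hsv=cv2.cvtColor(c["pixels"],cv2.COLOR_RGB2HSV);mm=cv2.inRange(hsv,(3,150,90),(14,255,255)).ravel()>0
    o=P[mm]; o=o[abs(o[:,1]+228)<40]; print("orange",len(o),np.percentile(o,[2,50,98],axis=0).round(1).tolist())
    Q=carton_top(n+"7",-226,60)
cr=load("side7")["pixels"][140:290,270:470]
cv2.imwrite("pics/side7.png",cv2.resize(cr,None,fx=4,fy=4,interpolation=cv2.INTER_CUBIC)[:,:,::-1])
E
```

```text
tool_pos: [609.6, -156.0, 87.4]
force: [-0.5, 6.1, 2.0]
tool_pos: [609.8, -154.8, 87.4]
force: [-0.8, 4.5, 2.6]
orange 130 [[576.6, -233.4, 76.4], [588.2, -230.2, 101.4], [617.9, -223.8, 107.5]]
side7 786 z 117.2 rect ((607.9166870117188, -186.37547302246094), (71.20153045654297, 80.31871795654297), 3.1329047679901123) range [[573.0, -224.9, 111.5], [639.4, -148.6, 124.8]]
orange 138 [[578.5, -264.9, 24.9], [602.7, -231.7, 105.5], [892.8, -226.4, 117.9]]
top7 100 z 119.2 rect ((595.2115478515625, -223.46388244628906), (13.018238067626953, 39.15960693359375), 69.62957763671875) range [[578.9, -224.9, 115.1], [614.1, -212.0, 122.5]]
```

View pics/side7.png

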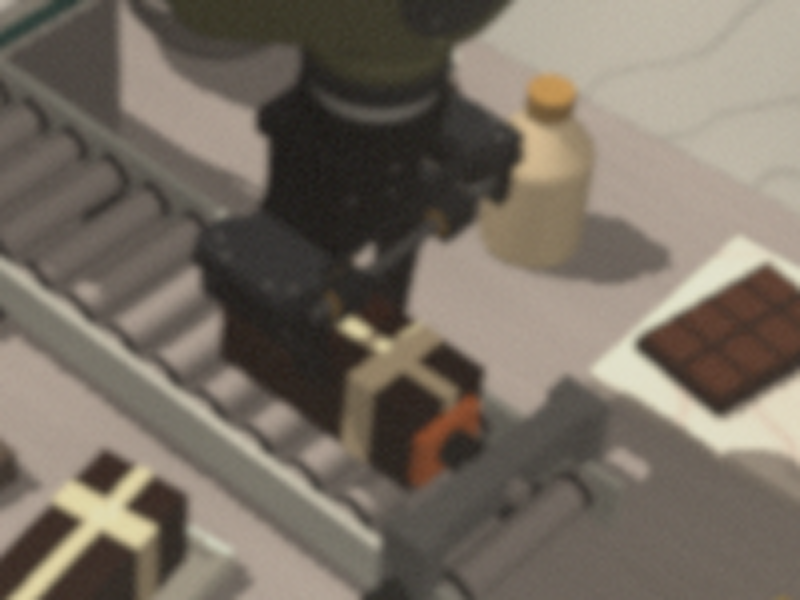

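```bash
python3 -m crank '[-1,-0.002,0,0,0,0,0, -1,-0.001,0,0,0,0,0, -1,-0.001,0,0,0,0,0, -1,-0.001,0,0,0,0,0, -1,-0.001,0,0,0,0,0, -1,-0.001,0,0,0,0,0]' | grep -E "tool_pos|force"
python3 -m crank '[-1,0.003,0,0,0,0,0, -1,0.004,0,0,0,0,0, -1,0.004,0,0,0,0,0, -1,0.003,0,0,0,0,0, -1,0.001,0,0,0,0,0, -1,0,0,0,0,0,0]'
```

```text
tool_pos: [609.8, -155.7, 87.4]
force: [0.0, 6.4, 2.5]
t: 12.03
tool_pos: [610.4, -141.9, 87.3]
tcp_rot: [0.721, 0.692, 0.011, -0.008]
force: [-0.8, 0.2, 0.4]
gripper_width: 55.9
```

```bash
python3 -m crank '[-1,0,0,-0.006,0,0,0, -1,0,0,-0.012,0,0,0, -1,0,0,-0.016,0,0,0, -1,0,0,-0.018,0,0,0, -1,0,0,-0.016,0,0,0, -1,0,0,-0.010,0,0,0, -1,0,0,-0.004,0,0,0, -1,0,0,0,0,0,0]'
python3 - <<'E'
from h import *
from plant import capture
s=plan([432.5,-261.5,195],Rlean(-np.pi/2-0.075,0),-1,nmax=16,n=18,wmax=6)
c=capture("side"); np.savez("pics/side8.npz",**c)
cv2.imwrite("pics/side8.png",cv2.resize(c["pixels"][80:380,200:500],None,fx=2,fy=2)[:,:,::-1])
E
```

```text
t: 12.7
tool_pos: [606.1, -144.0, 170.3]
tcp_rot: [0.722, 0.692, 0.009, -0.012]
force: [0.0, 0.4, -3.0]
gripper_width: 55.7
t 12.7 tcp [ 606.1 -144.   170.3] d [-173.6 -117.5   13.7] ang [-1.6 -1.  91.9] rows 18 w 55.7 F [ 0.   0.4 -3. ] q [-0.33  0.09  1.74  0.03  1.33 -0.3 ]
-1, -0.007, -0.009, -0.001, -0.002, -0.001, 0.089; -1, -0.008, -0.009, -0.001, -0.002, -0.001, 0.089; -1, -0.008, -0.008, -0.001, -0.002, -0.001, 0.089; -1, -0.009, -0.007, -0.001, -0.002, -0.001, 0.089; -1, -0.01, -0.006, -0.001, -0.002, -0.001, 0.089; -1, -0.01, -0.005, -0.001, -0.002, -0.001, 0.089; -1, -0.011, -0.005, -0.001, -0.002, -0.001, 0.089; -1, -0.011, -0.004, -0.001, -0.002, -0.001, 0.089; -1, -0.011, -0.003, -0.001, -0.002, -0.001, 0.089; -1, -0.012, -0.002, -0.001, -0.002, -0.001, 0.089; -1, -0.012, -0.001, -0.001, -0.002, -0.001, 0.089; -1, -0.012, 0.001, -0.001, -0.002, -0.001, 0.089; -1, -0.012, 0.002, -0.001, -0.002, -0.001, 0.089; -1, -0.011, 0.003, -0.001, -0.002, -0.001, 0.089; -1, -0.011, 0.004, -0.001, -0.002, -0.001, 0.089; -1, -0.011, 0.005, -0.001, -0.002, -0.001, 0.089
```

View pics/side8.png

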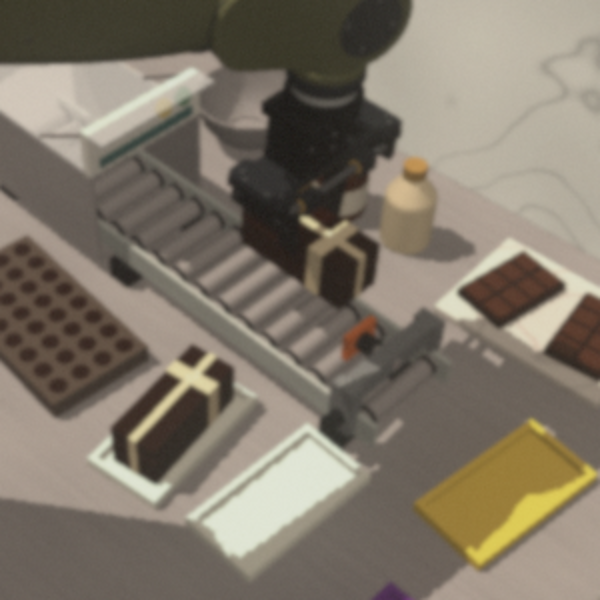

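Side view: the carton is held level above the rollers and the plate has returned to rest. I now turn it and carry it over the tray.

```bash
python3 -m crank '[-1,-0.007,-0.009,-0.002,-0.002,-0.001,0.09, -1,-0.008,-0.009,-0.002,-0.002,-0.001,0.09, -1,-0.008,-0.008,-0.001,-0.002,-0.001,0.09, -1,-0.009,-0.007,-0.001,-0.002,-0.001,0.09, -1,-0.010,-0.006,-0.001,-0.002,-0.001,0.09, -1,-0.010,-0.005,-0.001,-0.002,-0.001,0.09, -1,-0.011,-0.005,-0.001,-0.002,-0.001,0.09, -1,-0.011,-0.004,-0.001,-0.002,-0.001,0.09]'
python3 - <<'E'
from h import *
s=plan([432.5,-261.5,190],Rlean(-np.pi/2-0.075,0),-1,nmax=16,n=9,wmax=6)
E
```

```text
t: 13.42
tool_pos: [521.3, -193.4, 167.9]
tcp_rot: [0.925, 0.379, 0.0, -0.012]
force: [0.2, -0.3, -3.7]
gripper_width: 56.0
t 13.42 tcp [ 521.3 -193.4  167.9] d [-88.8 -68.1  11.1] ang [-1.5  0.  48.9] rows 9 w 56.0 F [ 0.2 -0.3 -3.7] q [-0.46 -0.05  1.89  0.02  1.32  0.33]
-1, -0.012, -0.002, -0.001, -0.003, 0, 0.095; -1, -0.012, -0, -0.001, -0.003, 0, 0.095; -1, -0.012, 0.001, -0.001, -0.003, 0, 0.095; -1, -0.012, 0.002, -0.001, -0.003, 0, 0.095; -1, -0.012, 0.003, -0.001, -0.003, 0, 0.095; -1, -0.012, 0.004, -0.001, -0.003, 0, 0.095; -1, -0.011, 0.005, -0.001, -0.003, 0, 0.095; -1, -0.011, 0.006, -0.001, -0.003, 0, 0.095; -1, -0.01, 0.007, -0.001, -0.003, 0, 0.095
```

```bash
python3 -m crank '[-1,-0.012,-0.002,-0.001,-0.003,0,0.095, -1,-0.012,0,-0.001,-0.003,0,0.095, -1,-0.012,0.001,-0.001,-0.003,0,0.095, -1,-0.012,0.002,-0.001,-0.003,0,0.095, -1,-0.012,0.003,-0.001,-0.003,0,0.095, -1,-0.012,0.004,-0.001,-0.003,0,0.095, -1,-0.011,0.005,-0.001,-0.003,0,0.095, -1,-0.008,0.004,0,-0.003,0,0.06]'
python3 -m crank '[-1,0,0,0,0,0,0, -1,0,0,0,0,0,0]'
python3 - <<'E'
from h import *
from plant import capture
s=plan([432.5,-261.5,120],Rlean(-np.pi/2-0.075,0),-1,nmax=16,n=4,wmax=6)
for n in("side","top"):
    c=capture(n); np.savez(f"pics/{n}9.npz",**c)
    cr=c["pixels"][80:380,200:500] if n=="side" else c["pixels"][180:430,180:480]
    cv2.imwrite(f"pics/{n}9.png",cv2.resize(cr,None,fx=2,fy=2)[:,:,::-1])
E
```

```text
t: 14.08
tool_pos: [434.6, -247.6, 163.3]
tcp_rot: [1.0, 0.007, -0.008, -0.005]
force: [-0.2, 0.9, -3.2]
gripper_width: 55.9
t: 14.25
tool_pos: [432.4, -247.4, 161.0]
tcp_rot: [1.0, 0.006, -0.009, -0.006]
force: [0.2, -0.3, -3.1]
gripper_width: 55.6
t 14.25 tcp [ 432.4 -247.4  161. ] d [  0.1 -14.1 -52. ] ang [-0.7  1.1  5. ] rows 4 w 55.6 F [ 0.2 -0.3 -3.1] q [-0.63 -0.17  2.01 -0.    1.33  0.93]
-1, 0, 0.004, 0.013, -0.003, 0.005, 0.022; -1, 0, 0.004, 0.013, -0.003, 0.005, 0.022; -1, 0, 0.004, 0.013, -0.003, 0.005, 0.022; -1, 0, 0.004, 0.013, -0.003, 0.005, 0.022
```

View pics/side9.png

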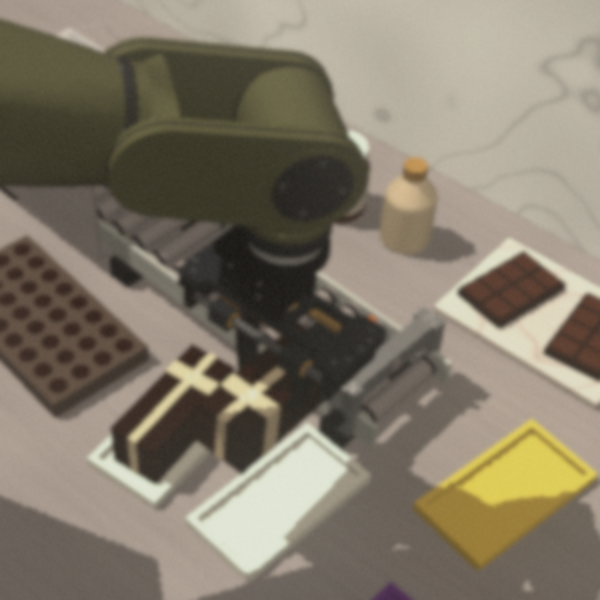

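View pics/top9.png

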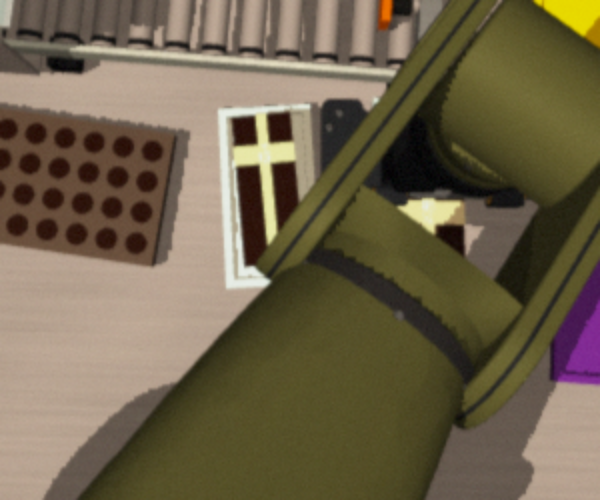

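```bash
python3 -m crank '[-1,0,0.004,0,-0.003,0.005,0.022, -1,0,0.004,0.008,-0.003,0.005,0.022, -1,0,0.004,0.010,-0.003,0.005,0.022, -1,0,0.002,0.012,-0.003,0.005,0.022, -1,0,0,0.012,0,0,0, -1,0,0,0.008,0,0,0, -1,0,0,0,0,0,0]'
python3 - <<'E'
from h import *
s=plan([432.5,-261.5,75],Rlean(-np.pi/2-0.075,0),-1,nmax=16,n=4,wmax=6)
E
```

```text
t: 14.93
tool_pos: [434.9, -262.0, 107.2]
tcp_rot: [0.999, -0.039, 0.002, 0.001]
force: [-0.6, -0.4, -4.0]
gripper_width: 55.8
t 14.93 tcp [ 434.9 -262.   107.2] d [ -2.4   0.5 -43.2] ang [ 0.1 -0.3 -0.2] rows 4 w 55.8 F [-0.6 -0.4 -4. ] q [-0.65 -0.12  2.06  0.    1.2   1.  ]
-1, -0.001, -0, 0.011, 0, -0.001, -0.001; -1, -0.001, -0, 0.011, 0, -0.001, -0.001; -1, -0.001, -0, 0.011, 0, -0.001, -0.001; -1, -0.001, -0, 0.011, 0, -0.001, -0.001
```

```bash
python3 -m crank '[-1,-0.001,0,0.008,0,0,0, -1,-0.001,0,0.010,0,0,0, -1,0,0,0.010,0,0,0, -1,0,0,0.008,0,0,0, -1,0,0,0.004,0,0,0, -1,0,0,0,0,0,0]'
python3 - <<'E'
from h import *
from plant import capture
s=plan([432.5,-261.5,42],Rlean(-np.pi/2-0.075,0),-1,nmax=16,n=4,wmax=6)
for n in("side","top"):
    c=capture(n); np.savez(f"pics/{n}10.npz",**c)
    cr=c["pixels"][180:380,230:430] if n=="side" else c["pixels"][180:380,280:480]
    cv2.imwrite(f"pics/{n}10.png",cv2.resize(cr,None,fx=3,fy=3)[:,:,::-1])
E
```

```text
t: 15.43
tool_pos: [433.5, -262.0, 63.3]
tcp_rot: [0.999, -0.039, 0.003, 0.001]
force: [0.2, 0.7, -4.7]
gripper_width: 55.4
t 15.43 tcp [ 433.5 -262.    63.3] d [ -1.    0.5 -32.3] ang [ 0.1 -0.3 -0.2] rows 4 w 55.4 F [ 0.2  0.7 -4.7] q [-0.65 -0.07  2.09  0.    1.11  1.  ]
-1, -0, -0, 0.008, 0.001, -0.001, -0.001; -1, -0, -0, 0.008, 0.001, -0.001, -0.001; -1, -0, -0, 0.008, 0.001, -0.001, -0.001; -1, -0, -0, 0.008, 0.001, -0.001, -0.001
```

View pics/side10.png

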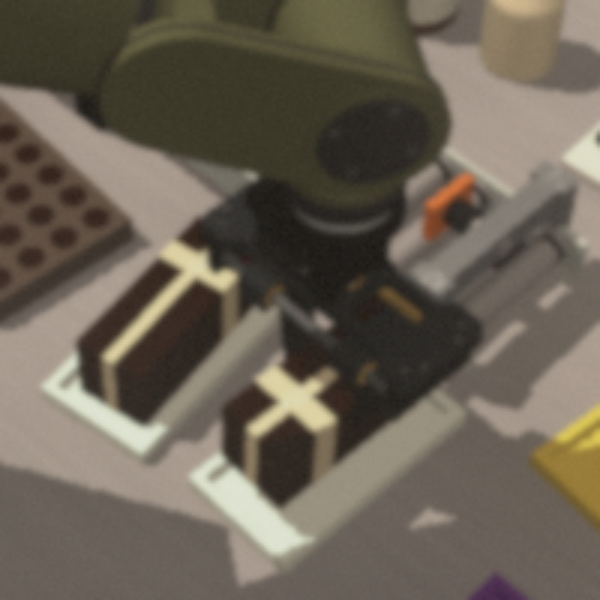

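View pics/top10.png

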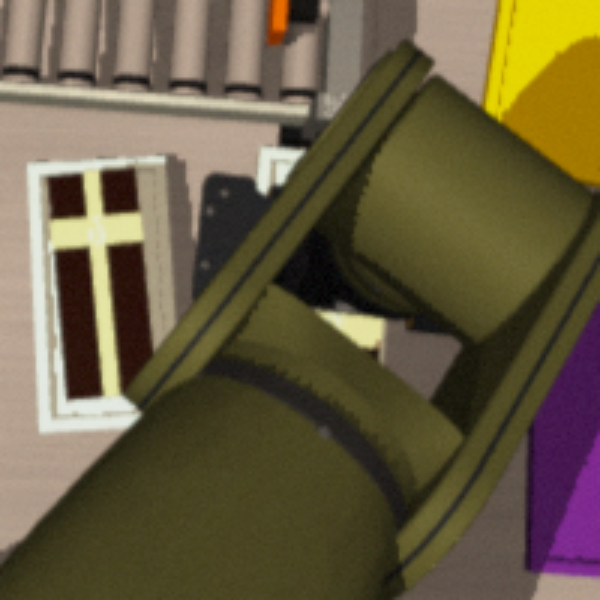

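Run:
```python
from h import *
for n in ("side10","top10"): Q=carton_top(n,-310,-215,xlo=330,xhi=520,z0=86,z1=101)
for y in (-280,-270,-260,-250,-240):
    c=load("side10");P=cloud(c).reshape(-1,3)
    m=(abs(P[:,1]-y)<5)&(P[:,2]>45)&(P[:,2]<92)&(P[:,0]>330)&(P[:,0]<400)
    if m.sum()>3: print(y,np.percentile(P[m,0],[2,50]).round(1),m.sum())
```

```text
side10 1096 z 93.9 rect ((401.5357360839844, -258.1733703613281), (70.09564208984375, 83.97005462646484), 83.70050048828125) range [[360.0, -295.2, 86.9], [442.7, -228.1, 99.3]]
top10 157 z 96.2 rect ((404.4857177734375, -271.471923828125), (43.62194061279297, 19.068641662597656), 53.95814514160156) range [[385.6, -286.1, 93.7], [409.5, -250.3, 99.2]]
-280 [358.7 373.5] 217
-270 [358.1 360.5] 64
-260 [359.3 361.1] 66
-250 [359.9 361.5] 53
-240 [360.6 362.6] 53
```

```bash
python3 -m crank '[-1,0,0,0.007,0,0,0, -1,0,0,0.008,0,0,0, -1,0,0,0.006,0,0,0, -1,0,0,0.003,0,0,0, -1,0,0,0,0,0,0]'| grep -E "tool_pos|force"
python3 -m crank '[-1,0,0,0.002,0,0,0, -1,0,0,0,0,0,0]'| grep -E "tool_pos|force"
```

```text
tool_pos: [435.7, -263.6, 40.0]
force: [-0.0, 0.3, -3.3]
tool_pos: [435.6, -263.5, 37.4]
force: [-1.2, 0.6, -4.1]
```

```bash
python3 -m crank '[-1,-0.001,-0.0015,0.002,0,0,0, -1,0,0,0.001,0,0,0]'| grep -E "tool_pos|force"
python3 -m crank '[-1,0,0,0.002,0,0,0]'| grep -E "tool_pos|force"
python3 -m crank '[-1,0,0,0.001,0,0,0]'| grep -E "tool_pos|force"
```

```text
tool_pos: [435.0, -262.1, 34.7]
force: [-0.2, 0.7, -3.2]
tool_pos: [435.3, -262.3, 33.0]
force: [0.5, -0.3, -4.2]
tool_pos: [435.2, -262.2, 31.8]
force: [-0.6, 0.2, -3.7]
```

```bash
for i in 1 2 3; do python3 -m crank '[-1,0,0,0.001,0,0,0]'| grep -E "tool_pos|force"; done
```

```text
tool_pos: [435.3, -262.3, 30.9]
force: [-2.8, 0.4, 2.1]
tool_pos: [435.5, -262.5, 30.5]
force: [-3.5, 0.9, 2.7]
tool_pos: [435.8, -262.8, 30.3]
force: [-2.8, 1.2, 4.1]
```

The force turns from −4 to +4 N at TCP z of about 30.5 mm, the predicted floor height. I release here.

```bash
python3 -m crank '[1,0,0,0,0,0,0, 1,0,0,0,0,0,0, 1,0,0,0,0,0,0, 1,0,0,0,0,0,0, 1,0,0,0,0,0,0, 1,0,0,0,0,0,0, 1,0,0,0,0,0,0]'
python3 -m crank '[1,0,0,-0.005,0,0,0, 1,0,0,-0.015,0,0,0, 1,0,0,-0.025,0,0,0, 1,0,0,-0.03,0,0,0, 1,0,0,-0.03,0,0,0, 1,0,0,-0.03,0,0,0, 1,0,0,-0.02,0,0,0, 1,0,0,0,0,0,0]'
python3 - <<'E'
from h import *
s=plan([380,-100,330],Rlean(-np.pi/2-0.075,0),1,nmax=8,wmax=6,n=5)
E
```

```text
t: 17.28
tool_pos: [438.6, -264.8, 32.8]
tcp_rot: [0.999, -0.039, 0.009, 0.006]
force: [-0.1, -0.2, 0.5]
gripper_width: 93.5
t: 17.95
tool_pos: [433.8, -261.3, 193.6]
tcp_rot: [0.999, -0.039, 0.006, 0.004]
force: [0.6, 0.9, 1.1]
gripper_width: 95.0
t 17.95 tcp [ 433.8 -261.3  193.6] d [-53.8 161.3 125.4] ang [ 0.4 -0.7 -0.2] rows 6 w 95.0 F [0.6 0.9 1.1] q [-0.65 -0.2   1.98  0.    1.35  1.  ]
1, -0.011, -0.026, -0.021, 0.001, -0.002, -0.001; 1, -0.011, -0.026, -0.021, 0.001, -0.002, -0.001; 1, -0.011, -0.026, -0.021, 0.001, -0.002, -0.001; 1, -0.011, -0.026, -0.021, 0.001, -0.002, -0.001; 1, -0.011, -0.026, -0.021, 0.001, -0.002, -0.001; 1, -0.011, -0.026, -0.021, 0.001, -0.002, -0.001
```

```bash
python3 -m crank '[1,-0.008,-0.02,-0.03,0,0,0, 1,-0.008,-0.027,-0.028,0,0,0, 1,-0.008,-0.028,-0.02,0,0,0, 1,-0.005,-0.03,-0.01,0,0,0, 1,-0.005,-0.03,0,0,0,0, 1,-0.005,-0.03,0,0,0,0, 1,-0.005,-0.03,0,0,0,0, 1,-0.003,-0.02,0,0,0,0]'
python3 -m crank '[1,0,0,0,0,0,0, 1,0,0,0,0,0,0]'
python3 - <<'E'
from h import *
from plant import capture,state
for n in("side","top"):
    c=capture(n); np.savez(f"pics/{n}11.npz",**c)
    cr=c["pixels"][180:380,200:440] if n=="side" else c["pixels"][180:380,240:480]
    cv2.imwrite(f"pics/{n}11.png",cv2.resize(cr,None,fx=3,fy=3)[:,:,::-1])
    Q=carton_top(n+"11",-310,-215,xlo=330,xhi=540,z0=54,z1=69)
    A=np.c_[Q[:,:2]-Q[:,:2].mean(0),np.ones(len(Q))]; print("plane",np.linalg.lstsq(A,Q[:,2],rcond=None)[0])
    Q=carton_top(n+"11",-190,-90,xlo=330,xhi=540,z0=54,z1=69)
    Q=carton_top(n[:]+"0",-190,-90,xlo=330,xhi=540,z0=54,z1=69)
E
```

```text
t: 18.62
tool_pos: [400.4, -37.1, 279.4]
tcp_rot: [0.999, -0.044, 0.005, 0.002]
force: [0.3, -0.7, 0.2]
gripper_width: 95.1
t: 18.78
tool_pos: [399.5, -33.8, 277.5]
tcp_rot: [0.999, -0.041, 0.004, 0.002]
force: [0.9, -1.1, -0.4]
gripper_width: 95.0
side11 1743 z 60.2 rect ((433.46856689453125, -260.11871337890625), (60.4564208984375, 143.56883239746094), 85.65547943115234) range [[362.7, -292.2, 54.6], [501.8, -230.1, 64.7]]
plane [2.52782540e-03 9.20506248e-03 6.00597323e+01]
side11 1471 z 60.2 rect ((425.8717041015625, -118.4224624633789), (144.03042602539062, 60.31959915161133), 6.8054304122924805) range [[354.8, -152.7, 54.8], [494.6, -91.1, 64.6]]
side0 1467 z 60.2 rect ((425.57232666015625, -118.74305725097656), (143.82119750976562, 59.502105712890625), 6.647106170654297) range [[355.8, -152.3, 54.7], [494.6, -91.1, 65.1]]
top11 2281 z 62.2 rect ((434.65252685546875, -261.5368957519531), (56.970970153808594, 140.94268798828125), 85.65730285644531) range [[365.5, -291.2, 58.2], [502.9, -231.3, 65.5]]
plane [-2.65981293e-04 -3.00388495e-03  6.21328596e+01]
top11 1341 z 62.3 rect ((427.4710388183594, -122.64303588867188), (141.87197875976562, 54.26654052734375), 4.642649173736572) range [[357.3, -152.3, 58.9], [496.9, -93.5, 65.6]]
top0 2203 z 62.3 rect ((427.279052734375, -119.68350219726562), (140.89752197265625, 56.194828033447266), 6.80281400680542) range [[357.8, -151.9, 58.7], [495.5, -91.1, 65.7]]
```

View pics/side11.png

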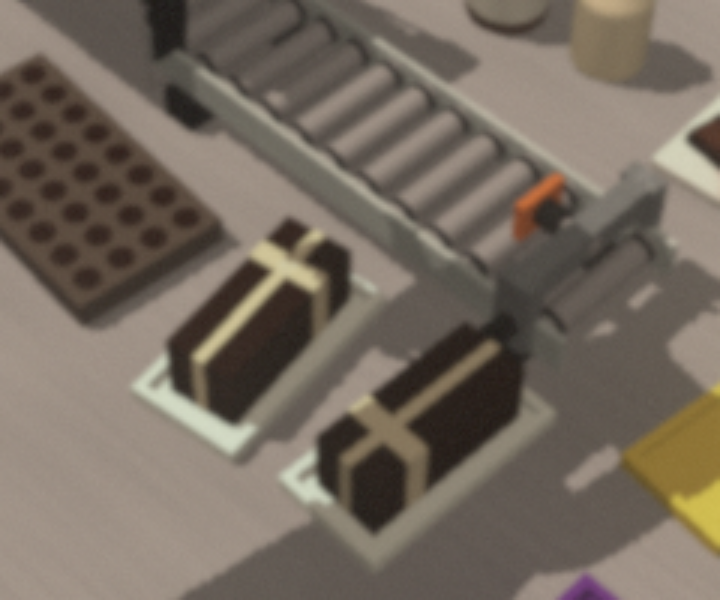

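View pics/top11.png

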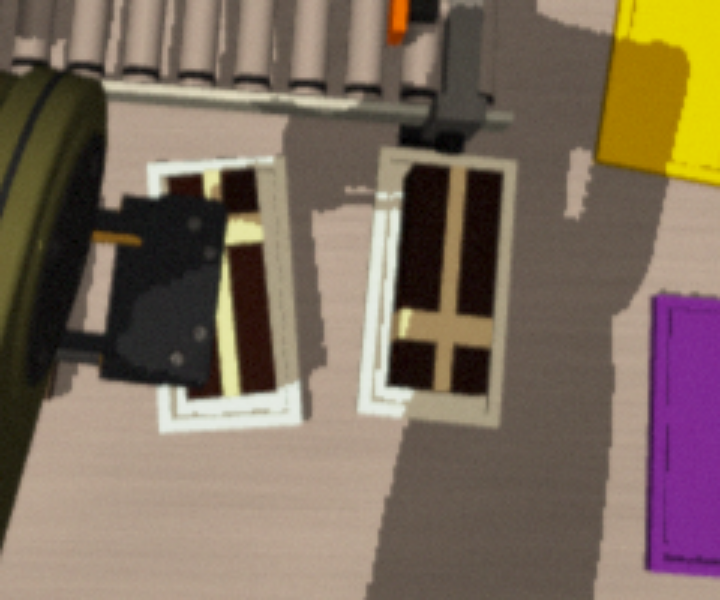

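```bash
python3 -m crank '[1,0,0,0,0,0,0, 1,0,0,0,0,0,0]'; python3 -c "
from plant import *
print(sign_off()); s=state(); print(s['t'])"
```

```text
t: 19.05
tool_pos: [399.7, -36.5, 276.7]
tcp_rot: [0.999, -0.044, 0.003, 0.002]
force: [0.3, -0.1, 0.1]
gripper_width: 95.0
the job is handed in; nothing more can be done
None
the job is handed in; nothing more can be done
```

The carton is in the empty white tray, flat and released, and the job was handed in at about 19 s of the 72 s allowed. No verdict is reported.

- **Drawing out:** I gripped the carton's front end with the tool leaned 40° and rolled it clear of the hood. Mid-track I let go, regripped it upright at its middle and rolled it on to the end stop.
- **End stop:** I felt contact about where the images put the plate. I pressed it in about 6 mm, with 4.5–6.4 N on the wrist, for well over a second. That depth comes from the force and the camera's shift of the plate, not from a reading of the joint. I then backed off before lifting.
- **Placing:** I lifted the carton level, turned it about 92° and set it down at the expected floor height, then released it.

| Last check | Result |
|---|---|
| Carton centre against tray centre | within about 2 mm in x and 1 mm in y |
| Long axis | parallel to the tray's |
| Top height | 60–62 mm (should be 61 mm) |
| Tilt | under 0.01 rad |
| Packed carton movement | 0.5 mm or less in the side view |
| Forces felt near the hood | no more than sensor noise (under 2 N) |

One reading disagreed. In the last top view the packed carton's centre came out 3 mm off, but the gripper partly hid it there; the unobstructed side view shows it unmoved.

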